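# Clamp a damper body in the bridge clamp with its removable crank

## Robot

A 6-joint arm with a two-finger parallel gripper is mounted at the origin on a cart in front of the work surface, level with it; the furniture and walls round the work are solid. World frame = base frame: x ahead of the robot, y to its left, z up, the work surface at z = 0. Lengths are in m, angles in rad, forces in N, time in s.
With the tool pointing down it reaches from about 0.3 to 0.875 m from the base axis. Payload 6.4 kg.
Tool frame: the origin (TCP) lies on the centre line of the jaws, within the pads' length; the fingertips stand 14 mm ahead of it and the grasp point (between the pads) lies 5 mm behind it; z points along the fingers, y is the direction in which the jaws open and shut (so a half turn about z gives the same grasp; the last joint's range is limited). The gripper opens to 85 mm and grips with 20 to 120 N. Pads are 22 mm wide; open, the fingers measure 114 mm over their backs; the gripper's body (76 mm by 85 mm) begins 54 mm behind the grasp point. The pads swing forward as they close: fully open they stand 13 mm farther back than shut.
Start: joints at [-1.313, 0.181, 1.607, -0, 1.354, -0.206], TCP at [0.257, -0.514, 0.245] pointing down, gripper open.
Joint ranges: [-2.99, 2.99], [-0.89, 2.07], [0.3, 2.58], [-1.14, 4.28], [0, 2.63], [-3.12, 3.12]. Speed limits (rad/s): [2.57, 2.57, 3.01, 3.14, 3.14, 3.14].

## Interface

Orientations are given as a unit quaternion [w, x, y, z].
In Python, from plant import monitor, get_image, r gives the robot as it stands. The module is installed in compiled form; this text tells all that it offers.
- The arm moves only by the shell command python3 -m handwheel 'ROWS' [FORCE]. ROWS is JSON, a list of rows, each a list of 7 numbers: the turn, a rotation vector about the tool's x, y, z normalised to -1 to 1, where 1 is 2 pi rad, then the shift along the tool's x, y, z normalised to -1 to 1, where 1 is 0.3 m, then the gripper command: -1 is shut, 1 is fully open, values between are in proportion. In form: [[rx, ry, rz, dx, dy, dz, grip], ...]. A call has exactly 5 rows; each row shifts and turns the pose as measured when the row begins, along the tool's axes as they then stand; what a row does not reach is not made up. A row lasts 1/12 s, in which the tool goes at most 41.7 mm and 7.16 degrees, less where a joint would pass 70% of its speed; a pose out of reach is approached as far as the arm can. A call with a number of a shift or a turn outside -1 to 1 is refused whole. A call with a gripper value outside its range is refused whole. The fingers move at their own pace and stop on an object; FORCE is the grip in N (left out, the last holds). Time passes only in rows, so rows that do not move let the fingers close, or fill a call up. It gives the time, the measured TCP pose, the force and the opening at its end, in the units of the state.
- monitor.sense(): the state, without advancing time (a new reading comes with each control period).
- get_image(name): name is "scene" or "top"; returns a dict with "image" (480x640x3 uint8, blue, green, red), "range_z" (480x640 float32, m along the optical axis (not along the pixel's ray), 0 where there is no reading), "vfov" (degrees; the focal length in pixels is half the picture's height over the tangent of half this angle, whatever the lens; pixels are square), "cx", "cy" (the principal point, pixels), "dist_coeffs" ([k1, k2, p1, p2, k3] as OpenCV has them; the pictures are not rectified), "T" (4x4, takes a point from camera to world coordinates). Camera axes: x right, y down, z forward; pixel columns grow to the right and rows downward; lengths in m; the calibration is good to about 2 mm. A picture is of the moment at which its call begins.
- r.close_job(): hands the job in, once; it reports no verdict.
The state is a dict: "t": time; "joint_pos": joint angles; "joint_vel": joint speeds; "effort": joint torques, N m; "ee_pos": TCP position; "ee_rot": TCP orientation; "wrist_force": force on the tool from outside, world axes, zero at the start; "moment": the same for the moment, N m; "grip_width": opening from 0.0 (shut) to 1.0 (fully open).
Only numpy, scipy, OpenCV 4.12 (cv2) and the standard library are available. Lean on these libraries where they do the work, as an engineer would, in place of code of your own. Each camera call takes 0.05 s, during which the arm holds its last target.

## Task

Take the crank out of the steel parts tray, fit it fully down onto the square head of the bridge clamp's screw without forcing it, and wind it clockwise until the pad holds the damper body firmly in the V, but stop as soon as it is snug: the thin tube must not be crushed. Then lift the crank off and lay it back flat in the tray, leaving the damper clamped and everything else on the bench where it is.

Things in the scene. Friction and masses are not known exactly. Their poses are not given: they have to be found in the camera images.
- clamp: Grey bridge clamp bolted to the bench: base plate 130 x 128 x 14 mm with a steel V-block, two posts 114 mm over their outsides and a bridge (34 x 120 mm) whose top is 142 mm (its nut collar 150 mm) above the bench, through which a vertical screw passes. Origin: underside centre of the base, under the screw; z up, x along the V groove, y from post to post. Fixed.
- square_foot (a point): On the vertical screw axis, at the shoulder on which a seated crank rests (167 mm above the bench with the screw wound right up). Its axes are the clamp's. Turning the crank clockwise from above winds screw, head and pad down 6 mm per full turn. The screw is stiff: it stays where it is left, and turning it takes about 3 N at the crank's knob while it moves and next to none when the hand pauses.
- square_top (a point): Top of the screw's square head, 24.5 mm above square_foot on the same axis. The head is 14 mm square; its uppermost 4.5 mm taper to 9 mm square as a lead-in. The square starts at any angle and its angle is not measured (this point does not turn with it); it repeats every 90 degrees.
- pad: Round steel swivel pad, 31 mm across, 8 mm thick, on the lower end of the screw; it goes down with the screw and does not turn. Origin: centre of its lower face. It starts 2.5 to 8 mm above the tube (0.4 to 1.3 turns). Once it touches, the knob pushes back ever harder within half a turn: 3 to 4 N along its path, felt with the hand paused, is snug; above about 6.5 N the tube is crushed.
- vee (a point): Fixed point on the clamp, under the screw, where the axis of a 40 mm tube lying in the V runs (50 mm above the bench).
- damper: Damper body of a shock absorber, an aluminium tube 40 mm in diameter and 150 mm long with a steel piston rod at one end and an eye at the other, 243 mm in all, 0.9 kg; loose, lying in the V under the pad. Origin: on the tube axis at mid length; x along the tube towards the eye.
- crank: Dark steel crank, loose, 0.25 kg, lying flat in the tray with its knob up. At one end a square boss 30 x 30 mm and 34 mm tall with a 15.6 mm square hole right through it; from its foot a flat arm (22 mm wide, 10 mm thick) runs to the knob. Origin: centre of the boss and its hole at the underside; x along the arm to the knob, z up. The boss can be gripped across its sides (along the crank's y).
- knob_grip (a point): Middle of the crank's free-spinning black knob: an upright cylinder 22 mm in diameter, from 12 to 52 mm above the crank's underside, its axis 55 mm from the boss's axis. This point is 33 mm above the crank's underside.
- crank_middle (a point): Middle of the crank's 82 mm length (27 mm from the boss axis along the arm), 5 mm above its underside.
- magnet_tray: Round stainless parts tray, 191 mm across the rim, 28 mm high, floor 2 mm thick and flat for about 55 mm from the centre; loose. Origin: centre of its underside. The crank lies in it at the start.
- coil_spring: Bystander: black coil spring standing on the bench, 31 mm across, 46 mm tall; origin at its foot.
- spanner_17: Bystander: combination spanner lying flat, 218 mm long; origin at its middle.
- threadlock: Bystander: small red bottle with a black nozzle, 31 mm across, 87 mm tall; origin at its foot.
- oil_bottle: Bystander: white and red oil bottle, 58 mm across, 157 mm tall; origin at its foot.
- screwdriver_black: Bystander: black-handled screwdriver, 178 mm long; origin at its middle.
- bearing_0: Bystander: small ball bearing lying flat, 28 mm across; origin at its foot.
- mug_1: Bystander: mug, 92 mm across, 93 mm tall; origin at its foot.
Things that resemble listed ones, but are neither listed nor needed, are in the scene too. Of the things shaped like the crank, the steel one is meant.

How it is judged:
By the outcome, as a careful person would: the job done as asked, in the order asked, and still so for the second after the job is handed in, with the robot touching nothing.
It also fails if it takes over 72 s, if anything falls off the work surface, if the arm or the gripper's body presses on something with over 40 N, if the wrist force passes 120 N, or if a joint passes its speed limit or range.

## Working session

There is one attempt and no reset: what is moved stays moved. The work goes in short steps, Python scripts to look and compute and a shell command to move; the robot and the scene stay as the last step left them, time stands still between calls to the robot, and variables do not carry over. Pictures are saved under pics/ and viewed, and the job is handed in when it is done.

```bash
mkdir -p pics; cat > h.py <<'E'
import numpy as np, cv2
from plant import monitor, get_image, r
def save(name,fn):
    d=get_image(name); cv2.imwrite('pics/'+fn,d['image']); np.savez('pics/'+fn[:-4]+'.npz',**{k:np.array(v) for k,v in d.items()}); return d
def K(d):
    f=240/np.tan(np.radians(float(d['vfov']))/2)
    return np.array([[f,0,float(d['cx'])],[0,f,float(d['cy'])],[0,0,1]])
def ray(d,u,v):
    p=cv2.undistortPoints(np.array([[[u,v]]],float),K(d),np.array(d['dist_coeffs'],float))[0,0]
    return np.array([p[0],p[1],1.])
def pt(d,u,v):
    z=d['range_z'][int(round(v)),int(round(u))]
    T=np.array(d['T']); return T[:3,:3]@(ray(d,u,v)*z)+T[:3,3]
def onz(d,u,v,h):
    T=np.array(d['T']); w=T[:3,:3]@ray(d,u,v); return T[:3,3]+w*(h-T[2,3])/w[2]
def proj(d,P):
    T=np.linalg.inv(np.array(d['T'])); 
    return cv2.projectPoints(np.array(P,float).reshape(-1,1,3),cv2.Rodrigues(T[:3,:3])[0],T[:3,3],K(d),np.array(d['dist_coeffs'],float))[0][:,0]
def cloud(d):
    Z=np.array(d['range_z']); vv,uu=np.mgrid[0:480,0:640]
    p=cv2.undistortPoints(np.stack([uu,vv],-1).reshape(-1,1,2).astype(float),K(d),np.array(d['dist_coeffs'],float))[:,0]
    P=np.c_[p,np.ones(len(p))]*Z.reshape(-1,1); T=np.array(d['T'])
    P=P@T[:3,:3].T+T[:3,3]; P[Z.reshape(-1)==0]=np.nan
    return P.reshape(480,640,3)
E
python3 - <<'E'
from h import *
for n in('scene','top'):
    d=save(n,n+'0.png'); print(n,d['vfov'],np.array(d['T']).round(3).tolist(),d['dist_coeffs'])
s=monitor.sense(); print(s)
E
```

```text
scene 42.06618614251932 [[-0.564, -0.505, 0.654, -0.26], [-0.826, 0.343, -0.447, 0.553], [0.001, -0.792, -0.61, 0.937], [0.0, 0.0, 0.0, 1.0]] [-0.04390085  0.          0.          0.          0.        ]
top 52.590892547253425 [[-0.017, -0.997, 0.071, 0.498], [-1.0, 0.016, -0.005, -0.055], [0.004, -0.071, -0.997, 1.329], [0.0, 0.0, 0.0, 1.0]] [-0.07636979  0.          0.          0.          0.        ]
{'t': 0.1, 'joint_pos': array([-1.31331616e+00,  1.81497426e-01,  1.60787142e+00,  1.52018288e-05,
        1.35378678e+00, -2.06322006e-01]), 'joint_vel': array([-0.00174027, -0.0032738 , -0.00440949,  0.00031724, -0.00025034,
       -0.00105072]), 'effort': array([ 4.45149835e-04, -4.45878375e+01, -3.52236772e+01, -3.63921117e-04,
        4.04630307e-03, -7.61715597e-06]), 'ee_pos': array([ 0.2571177 , -0.51380323,  0.24447465]), 'ee_rot': array([-7.81418176e-04,  9.73231311e-01,  2.29826465e-01, -1.25685309e-05]), 'wrist_force': array([-0.03145193, -0.16030498,  1.06351801]), 'moment': array([-0.01994953,  0.01766544, -0.00152425]), 'grip_width': 0.9972486512608417}
```

View pics/scene0.png

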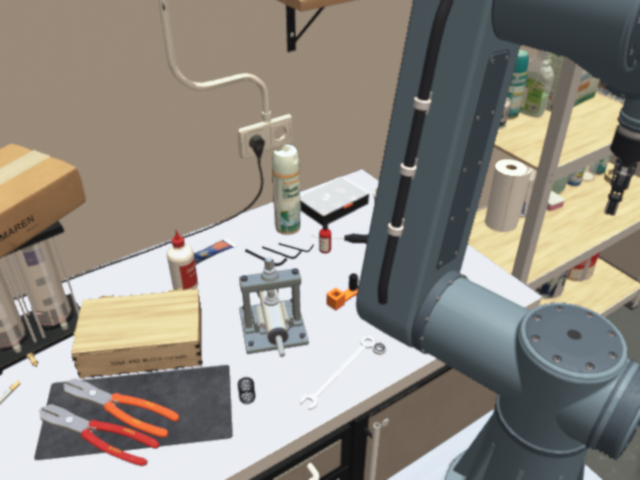

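View pics/top0.png

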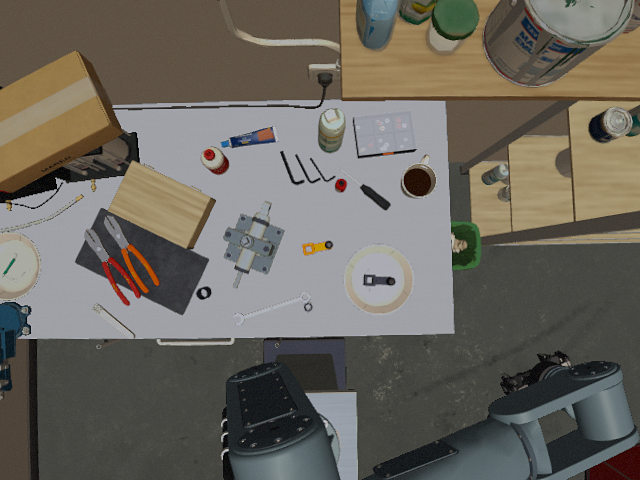

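The top view has two crank shapes: an orange one on the bench at (318,247) and a dark one in the round tray at (378,281). The dark steel one in the tray fits the description. The clamp is at (254,238). I'll confirm with an enlarged crop.

```bash
python3 - <<'E'
from h import *
d=np.load('pics/top0.npz'); im=d['image']
a=cv2.resize(im[235:325,335:425],(400,400),interpolation=cv2.INTER_CUBIC)
b=cv2.resize(im[195:285,210:300],(400,400),interpolation=cv2.INTER_CUBIC)
cv2.imwrite('pics/crop0.png',np.hstack([a,b]))
C=cloud(d)
np.set_printoptions(precision=4,suppress=True,linewidth=200)
print((C[268:294,360:400,2]*1000).round(0).astype(int)[::1, ::1])
print('clamp'); print(np.nan_to_num(C[226:256,234:276,2]*1000).round(0).astype(int))
E
```

```text
[[ 9  3  1 ...  0  4  6]
 [-2 -1  8 ...  1 -4  7]
 [ 5 -1  2 ...  7 -4  6]
 ...
 [ 4  0  4 ...  5 -2  6]
 [ 2  1  1 ...  3  2  6]
 [ 6  4  0 ...  6  4 10]]
clamp
[[-3  0 16 ... 14 -5 -3]
 [-3 -2 17 ... 13 14 18]
 [-4 13 15 ... 12 15 15]
 ...
 [15 11 19 ... 24 13 12]
 [12 11 12 ... 19 15  8]
 [13 13 18 ... 14 12 -4]]<stdin>:8: RuntimeWarning: invalid value encountered in cast
```

View pics/crop0.png

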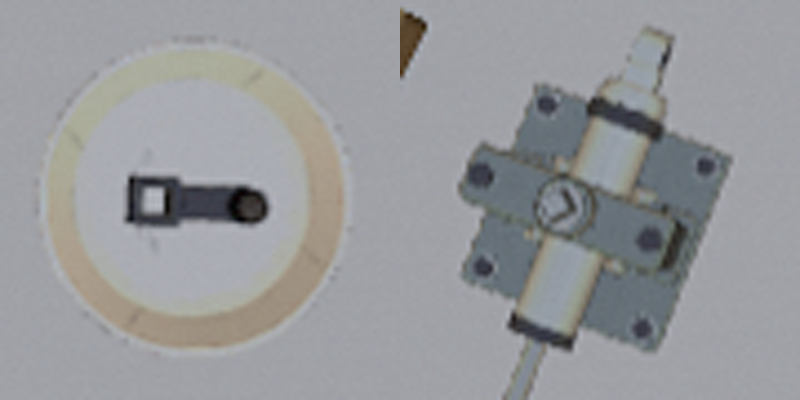

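Confirmed: the tray holds the dark steel crank with its boss at the left and knob at the right. Next I'll measure the crank, the tray and the screw.

```bash
python3 - <<'E' 2>/dev/null
from h import *
np.set_printoptions(precision=4,suppress=True,linewidth=200)
d=np.load('pics/top0.npz'); im=d['image'];C=cloud(d)
g=im.max(2)
m=np.zeros((480,640),np.uint8); m[262:300,355:405]=(g[262:300,355:405]<110)
print(m.sum())
n,l,st,ce=cv2.connectedComponentsWithStats(m); i=1+np.argmax(st[1:,4]); m=(l==i).astype(np.uint8)
print(st[i],ce[i])
# model fit on silhouette at 8x supersample
from scipy.optimize import minimize
S=8
def hullmask(P):
    q=proj(d,P); q=((q-[350,255]+.5)*S).astype(np.int32); return cv2.convexHull(q)
def render(x,y,a,f=0):
    R=np.array([[np.cos(a),-np.sin(a)],[np.sin(a),np.cos(a)]]); M=np.zeros((50*S,60*S),np.uint8)
    def W(p): p=np.array(p,float); return np.c_[p[:,:2]@R.T+[x,y],p[:,2]+.002]
    bx=lambda x0,x1,y0,y1,z0,z1:W([[i,j,k] for i in(x0,x1) for j in(y0,y1) for k in(z0,z1)])
    t=np.linspace(0,2*np.pi,24)
    for P in(bx(-.015,.015,-.015,.015,0,.034),bx(0,.055,-.011,.011,0,.01),
        W([[.055+.011*np.cos(s),.011*np.sin(s),z] for s in t for z in(0,.052)])):
        cv2.fillConvexPoly(M,hullmask(P),1)
    h=np.minimum.reduce
    # hole
    top=np.zeros_like(M);bot=np.zeros_like(M)
    for z,b in((.034,top),(0,bot)):
        q=proj(d,W([[-.0078,-.0078,z],[.0078,-.0078,z],[.0078,.0078,z],[-.0078,.0078,z]])); cv2.fillConvexPoly(b,((q-[350,255]+.5)*S).astype(np.int32),1)
    M[(top&bot)>0]=0
    return cv2.resize(M.astype(np.float32),(60,50),interpolation=cv2.INTER_AREA)
ob=np.clip((175-g[255:305,350:410].astype(float))/(175-60),0,1)
c=cv2.dilate(m,np.ones((5,5)))[255:305,350:410]; ob=ob*c
cost=lambda p:((render(p[0]/1e3,p[1]/1e3,p[2])-ob)**2).sum()
p0=onz(d,369.5,280,.036); print(p0)
best=min((minimize(cost,[p0[0]*1e3,p0[1]*1e3,a],method='Nelder-Mead',options=dict(initial_simplex=[[p0[0]*1e3,p0[1]*1e3,a],[p0[0]*1e3+4,p0[1]*1e3,a],[p0[0]*1e3,p0[1]*1e3+4,a],[p0[0]*1e3,p0[1]*1e3,a+.1]])) for a in(-1.67,-1.57,-1.47)),key=lambda r:r.fun)
print('crank',best.x,best.fun)
# bridge
Z=C[...,2]; mb=np.zeros((480,640),np.uint8); mb[200:280,215:295]=((Z>.11)&(Z<.2))[200:280,215:295]
mb=cv2.morphologyEx(mb,cv2.MORPH_OPEN,np.ones((3,3))); n,l,st,ce=cv2.connectedComponentsWithStats(mb); i=1+np.argmax(st[1:,4])
v,u=np.where(l==i); r=cv2.minAreaRect(np.c_[u,v].astype(np.float32)); print('bridge px',r, st[i])
bp=cv2.boxPoints(r); W=np.array([onz(d,a,b,.142) for a,b in bp]); print(W, W.mean(0))
print('nut circle', onz(d,210+(566-400)/4.444-.4,195+207/4.444-.4,.15), onz(d,210+(566-400)/4.444-.4,195+207/4.444-.4,.1915))
# tray outline
P=[onz(d,335+x/4.444-.4,235+y/4.444-.4,.028) for x,y in((44,199),(348,199),(195,41),(195,353))]; print('tray',np.array(P))
E
```

```text
241
[363 275  32  11 241] [378.6763 280.3029]
[ 0.453  -0.2005  0.036 ]
crank [ 453.4128 -201.2577   -1.6385] 10.933911658937854
bridge px ((247.50515747070312, 241.88662719726562), (49.251922607421875, 13.928387641906738), 21.037511825561523) [223 229  49  28 656]
[[0.5612 0.1705 0.142 ]
 [0.593  0.1581 0.142 ]
 [0.5478 0.0455 0.142 ]
 [0.5162 0.0581 0.142 ]] [0.5545 0.108  0.142 ]
nut circle [0.5559 0.1081 0.15  ] [0.5538 0.1024 0.1915]
tray [[ 0.4556 -0.1346  0.028 ]
 [ 0.4521 -0.318   0.028 ]
 [ 0.549  -0.2278  0.028 ]
 [ 0.3619 -0.2233  0.028 ]]
```

```bash
python3 - <<'E' 2>/dev/null
from h import *
d=np.load('pics/scene0.npz'); im=d['image']
cv2.imwrite('pics/crop1.png',cv2.resize(im[250:360,225:325],(545,600),interpolation=cv2.INTER_CUBIC))
d=np.load('pics/top0.npz'); im=d['image']
cv2.imwrite('pics/crop2.png',cv2.resize(im[226:256,232:272],(800,600),interpolation=cv2.INTER_CUBIC))
E
```

```text
(no output)
```

View pics/crop1.png

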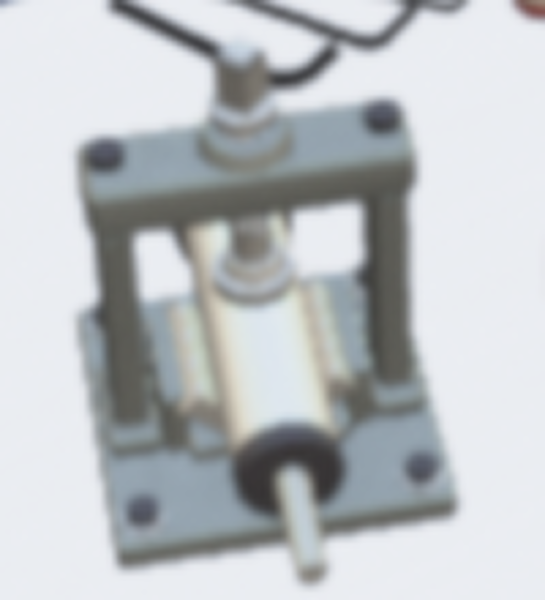

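View pics/crop2.png

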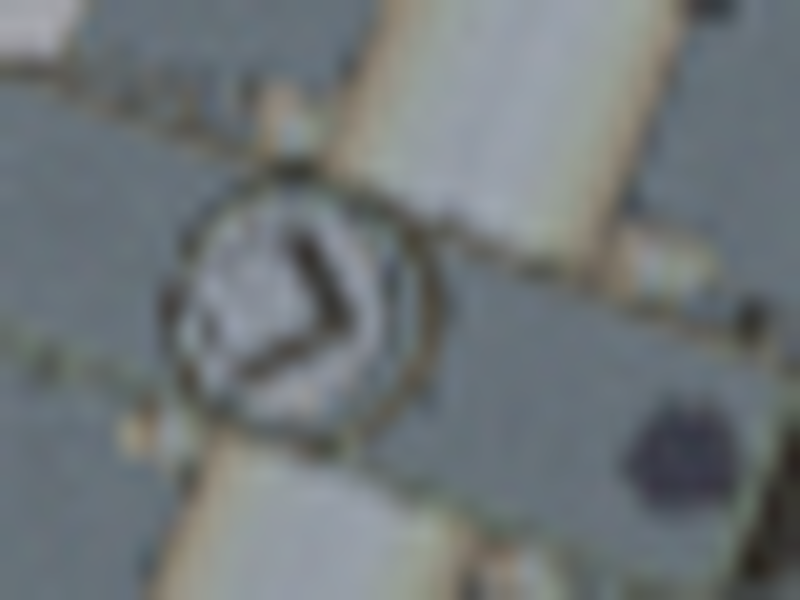

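The dark "V" at crop (345,325) is two side faces of the square head, so the square sits at about 27° (mod 90) in the world frame. I'll cross-check the screw axis in both cameras.

```bash
python3 - <<'E' 2>/dev/null
from h import *
np.set_printoptions(precision=4,suppress=True,linewidth=200)
t=np.load('pics/top0.npz'); s=np.load('pics/scene0.npz')
A=np.array([.556,.108])
out=[]
for d,n,(u0,v0,w,h,k) in((t,'t',(232,226,40,30,10)),(s,'s',(245,245,50,50,8))):
    im=cv2.resize(d['image'][v0:v0+h,u0:u0+w],None,fx=k,fy=k,interpolation=cv2.INTER_CUBIC)
    def dr(P,c):
        q=((proj(d,P)-[u0,v0]+.5)*k).astype(np.int32); cv2.polylines(im,[q],True,c,1)
    th=np.linspace(0,2*np.pi,40)
    dr([[A[0]+.016*np.cos(x),A[1]+.016*np.sin(x),.15] for x in th],(0,0,255))
    for z,sd in((.1915,.0045),(.187,.007),(.167,.007)):
        dr([[A[0]+sd*2**.5*np.cos(x),A[1]+sd*2**.5*np.sin(x),z] for x in np.radians(27+45+90*np.arange(4))],(0,255,0))
    out.append(cv2.copyMakeBorder(im,0,400-im.shape[0],0,0,cv2.BORDER_CONSTANT) if im.shape[0]<400 else im)
cv2.imwrite('pics/ov.png',np.hstack(out))
E
```

```text
(no output)
```

View pics/ov.png

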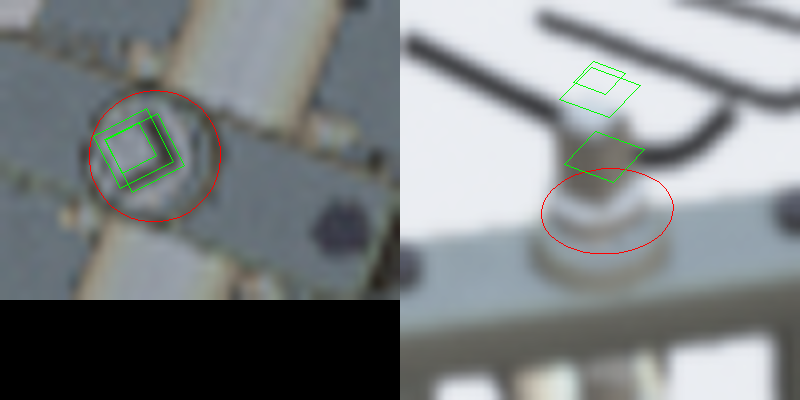

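```bash
python3 - <<'E' 2>/dev/null
from h import *
np.set_printoptions(precision=4,suppress=True,linewidth=200)
t=np.load('pics/top0.npz'); s=np.load('pics/scene0.npz')
for d,n in((t,'t'),(s,'s')):
    C=cloud(d); P=C.reshape(-1,3)
    m=(abs(P[:,0]-.555)<.15)&(abs(P[:,1]-.108)<.15)
    z=P[m,2]; print(n,'bench',np.median(z[abs(z)<.012]))
    for lo,hi in((.13,.147),(.005,.022)):
        k=m&(P[:,2]>lo)&(P[:,2]<hi)&(abs(P[:,0]-.555)<.1)&(abs(P[:,1]-.108)<.1); print(lo,np.median(P[k],0),k.sum(),P[k].mean(0))
    k=m&(P[:,2]>.16)&(P[:,2]<.2)&(abs(P[:,0]-.555)<.02)&(abs(P[:,1]-.108)<.02);print('head',np.nanmedian(P[k],0),k.sum(),np.percentile(P[k,2],[5,50,95]))
# scene 3-D of collar / bridge corners vs top: bridge bolt heads
print(proj(s,[[.5545,.108,.142],[.5545,.108,.0]]))
# scene bolts on bridge: crop1 (105,155),(382,117)
for u,v in((105,155),(382,117)): print('bolt s',onz(s,225+u/5.45-.4,250+v/5.45-.4,.144))
for u,v in((81,175),(248,240)): print('bolt t',onz(t,210+u/4.444-.4,195+v/4.444-.4,.144))
E
```

```text
t bench 0.0006555258191556224
0.13 [0.554  0.0997 0.142 ] 493 [0.5542 0.1074 0.1418]
0.005 [0.5516 0.0956 0.0139] 1108 [0.5538 0.103  0.0135]
head [0.5544 0.1073 0.1718] 80 [0.1608 0.1718 0.1895]
s bench -0.0013107370282355868
0.13 [0.5462 0.1206 0.1396] 763 [0.5466 0.1163 0.1391]
0.005 [0.518  0.1444 0.0128] 1196 [0.5265 0.1283 0.0133]
head [0.549  0.1155 0.1728] 141 [0.1607 0.1728 0.1849]
[[271.016  274.3883]
 [274.1151 325.9053]]
bolt s [0.5727 0.1581 0.144 ]
bolt s [0.5349 0.0657 0.144 ]
bolt t [0.5745 0.1558 0.144 ]
bolt t [0.5373 0.064  0.144 ]
```

```bash
cat >> h.py <<'E'
from scipy.spatial.transform import Rotation as Ro
def state():
    s=monitor.sense(); q=np.array(s['ee_rot']); R=Ro.from_quat(q[[1,2,3,0]]); return s,np.array(s['ee_pos']),R
def plan(p,yaw,mx=.04,mr=7.0,n=5,R0=None):
    """rows to go to p with tool down, tool x at world yaw deg"""
    s,c,R=state() ; 
    a=np.radians(yaw); x=np.array([np.cos(a),np.sin(a),0]); z=np.array([0,0,-1.]); G=Ro.from_matrix(np.c_[x,np.cross(z,x),z])
    X=R.as_matrix()[:,0]
    print('t %.2f pos %s yaw %.1f tilt %.2fdeg grip %.3f F %s M %s'%(s['t'],c.round(4),np.degrees(np.arctan2(X[1],X[0])),np.degrees(np.arccos(min(1,-R.as_matrix()[2,2]))),s['grip_width'],np.round(s['wrist_force'],1),np.round(s['moment'],2)))
    for k in range(n):
        d=R.inv().apply(np.array(p)-c); L=np.linalg.norm(d); d*=min(1,mx/max(L,1e-9))
        w=(R.inv()*G).as_rotvec(); W=np.degrees(np.linalg.norm(w)); w*=min(1,mr/max(W,1e-9))
        print('  ',np.r_[w/(2*np.pi),d/.3].round(4).tolist(),' left %.1fmm %.1fdeg'%(L*1e3,W))
        c=c+R.apply(d); R=R*Ro.from_rotvec(w)
E
python3 -c "
from h import *
plan([.4534,-.2013,.12],86.1)"
```

```text
t 0.10 pos [ 0.2571 -0.5138  0.2445] yaw 26.6 tilt 0.09deg grip 0.997 F [-0.  -0.2  1.1] M [-0.02  0.02 -0.  ]
   [-0.0, -0.0, -0.0194, 0.1079, -0.0656, 0.0428]  left 389.5mm 59.5deg
   [-0.0, -0.0, -0.0194, 0.1151, -0.0519, 0.0427]  left 349.5mm 52.5deg
   [-0.0, -0.0, -0.0194, 0.1206, -0.0375, 0.0427]  left 309.5mm 45.5deg
   [-0.0, -0.0, -0.0194, 0.1243, -0.0225, 0.0427]  left 269.5mm 38.5deg
   [-0.0, -0.0, -0.0194, 0.1261, -0.0072, 0.0427]  left 229.5mm 31.5deg
```

```bash
python3 -m handwheel '[[0,0,-0.0194,0.108,-0.066,0.043,0.3],[0,0,-0.0194,0.115,-0.052,0.043,0.3],[0,0,-0.0194,0.12,-0.038,0.043,0.3],[0,0,-0.0194,0.124,-0.023,0.043,0.3],[0,0,-0.0194,0.126,-0.007,0.043,0.3]]' 40; python3 -c "
from h import *
plan([.4534,-.2013,.12],86.1)"
```

```text
t: 0.52
ee_pos: [0.3559, -0.3555, 0.1787]
ee_rot: [0.003, 0.857, 0.515, -0.001]
wrist_force: [1.5, -0.6, 0.2]
grip_width: 0.653
t 0.52 pos [ 0.3559 -0.3555  0.1787] yaw 62.0 tilt 0.34deg grip 0.653 F [ 1.5 -0.6  0.2] M [-0.03 -0.05  0.01]
   [0.0001, 0.0003, -0.0194, 0.1268, 0.0094, 0.0402]  left 191.7mm 24.1deg
   [0.0001, 0.0003, -0.0194, 0.1246, 0.0248, 0.0404]  left 151.7mm 17.1deg
   [0.0001, 0.0003, -0.0194, 0.1206, 0.0398, 0.0406]  left 111.7mm 10.1deg
   [0.0, 0.0001, -0.0086, 0.1148, 0.0542, 0.0408]  left 71.7mm 3.1deg
   [-0.0, -0.0, 0.0, 0.0884, 0.0478, 0.0323]  left 31.7mm 0.0deg
```

Tracking is excellent.

```bash
python3 -m handwheel '[[0,0,-0.0194,0.127,0.009,0.04,0.2],[0,0,-0.0194,0.125,0.025,0.04,0.2],[0,0,-0.0194,0.121,0.04,0.04,0.2],[0,0,-0.009,0.115,0.054,0.041,0.2],[0,0,0,0.088,0.048,0.032,0.2]]' 40; python3 -c "
from h import *
plan([.4534,-.2013,.026],86.1,mx=.03)
save('top','top1.png');save('scene','scene1.png')
a=cv2.imread('pics/top1.png')[215:335,320:440];cv2.imwrite('pics/c1.png',cv2.resize(a,(600,600),interpolation=cv2.INTER_CUBIC))"
```

```text
t: 0.93
ee_pos: [0.4537, -0.191, 0.116]
ee_rot: [0.001, 0.723, 0.691, -0.002]
wrist_force: [0.7, 0.2, -0.1]
grip_width: 0.597
t 0.93 pos [ 0.4537 -0.191   0.116 ] yaw 87.4 tilt 0.22deg grip 0.597 F [ 0.7  0.2 -0.1] M [-0.   -0.04 -0.05]
   [-0.0002, 0.0006, 0.0035, -0.011, 0.0004, 0.0994]  left 90.5mm 1.3deg
   [0.0, -0.0, 0.0, -0.0114, 0.0005, 0.0993]  left 60.5mm 0.0deg
   [0.0, 0.0, 0.0, -0.0114, 0.0005, 0.0993]  left 30.5mm 0.0deg
   [-0.0, 0.0, 0.0, -0.0002, 0.0, 0.0018]  left 0.5mm 0.0deg
   [-0.0, -0.0, 0.0, 0.0, 0.0, 0.0]  left 0.0mm 0.0deg
```

View pics/c1.png

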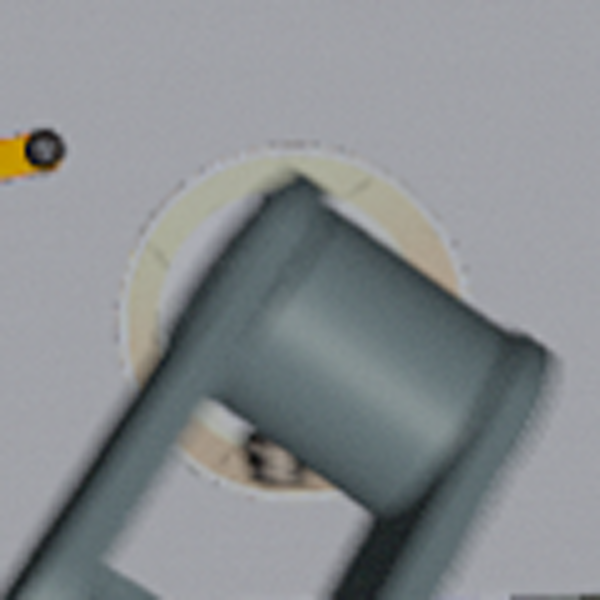

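View pics/scene1.png

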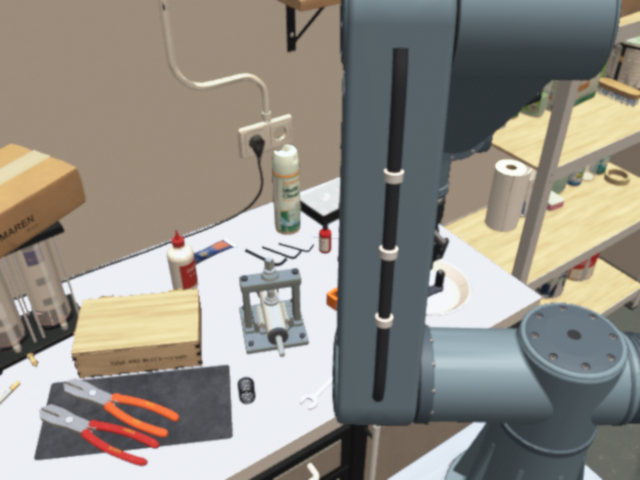

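The arm hides the tray in the top view. In the scene view the gripper is over the tray at (440,260). I'll descend and re-centre.

```bash
python3 -m handwheel '[[0,0,0.0035,-0.03,0,0.05,0.2],[0,0,0,-0.004,0,0.06,0.2],[0,0,0,0,0,0.05,0.2],[0,0,0,0,0,0.02,0.2],[0,0,0,0,0,0,0.2]]' 40; python3 -c "
from h import *
plan([.4534,-.2013,.026],86.1,mx=.03)"
```

```text
t: 1.45
ee_pos: [0.4534, -0.1991, 0.0593]
ee_rot: [-0.0, 0.729, 0.684, -0.002]
wrist_force: [-1.2, 0.1, 0.6]
grip_width: 0.602
t 1.45 pos [ 0.4534 -0.1991  0.0593] yaw 86.4 tilt 0.25deg grip 0.602 F [-1.2  0.1  0.6] M [0.01 0.06 0.02]
   [-0.0005, 0.0004, 0.0008, -0.0062, 0.0008, 0.0998]  left 33.4mm 0.4deg
   [-0.0, -0.0, -0.0, -0.0007, 0.0001, 0.0111]  left 3.4mm 0.0deg
   [0.0, -0.0, 0.0, 0.0, 0.0, -0.0]  left 0.0mm 0.0deg
   [0.0, 0.0, -0.0, 0.0, 0.0, 0.0]  left 0.0mm 0.0deg
   [0.0, 0.0, 0.0, 0.0, 0.0, 0.0]  left 0.0mm 0.0deg
```

```bash
python3 -m handwheel '[[0,0,0.0008,-0.007,0,0.05,0.2],[0,0,0,-0.001,0,0.04,0.2],[0,0,0,0,0,0.02,0.2],[0,0,0,0,0,0.008,0.2],[0,0,0,0,0,0,0.2]]' 40; python3 -c "
from h import *
plan([.4534,-.2013,.026],86.1,mx=.03)"
```

```text
t: 1.87
ee_pos: [0.4538, -0.2043, 0.0246]
ee_rot: [0.001, 0.732, 0.682, -0.002]
wrist_force: [-0.9, 0.1, 0.3]
grip_width: 0.598
t 1.87 pos [ 0.4538 -0.2043  0.0246] yaw 86.0 tilt 0.27deg grip 0.598 F [-0.9  0.1  0.3] M [-0.01  0.05 -0.04]
   [-0.0002, 0.0007, -0.0004, 0.0098, -0.002, -0.0048]  left 3.3mm 0.3deg
   [0.0, -0.0, 0.0, 0.0, 0.0, 0.0]  left 0.0mm 0.0deg
   [0.0, 0.0, -0.0, 0.0, 0.0, 0.0]  left 0.0mm 0.0deg
   [0.0, 0.0, 0.0, 0.0, 0.0, 0.0]  left 0.0mm 0.0deg
   [-0.0, -0.0, -0.0, 0.0, 0.0, 0.0]  left 0.0mm 0.0deg
```

```bash
python3 -m handwheel '[[0,0,0,0.01,-0.001,-0.004,0.2],[0,0,0,0,0,0,0.2],[0,0,0,0,0,0,-1],[0,0,0,0,0,0,-1],[0,0,0,0,0,0,-1]]' 40; python3 -m handwheel '[[0,0,0,0,0,0,-1],[0,0,0,0,0,0,-1],[0,0,0,0,0,0,-1],[0,0,0,0,0,0,-1],[0,0,0,0,0,0,-1]]' 40;  python3 -c "
from h import *
plan([.4534,-.2013,.026],86.1,mx=.03)"
```

```text
t: 2.28
ee_pos: [0.4546, -0.2015, 0.0281]
ee_rot: [0.002, 0.731, 0.682, -0.002]
wrist_force: [0.0, -0.6, -3.2]
grip_width: 0.342
t: 2.7
ee_pos: [0.4542, -0.2009, 0.0278]
ee_rot: [0.002, 0.731, 0.682, -0.002]
wrist_force: [0.1, -0.4, -2.4]
grip_width: 0.342
t 2.70 pos [ 0.4542 -0.2009  0.0278] yaw 86.0 tilt 0.31deg grip 0.342 F [ 0.1 -0.4 -2.4] M [ 0.01 -0.09  0.01]
   [0.0, 0.0009, -0.0003, -0.0015, -0.0026, 0.0059]  left 2.0mm 0.3deg
   [0.0, 0.0, 0.0, 0.0, 0.0, 0.0]  left 0.0mm 0.0deg
   [0.0, 0.0, 0.0, 0.0, 0.0, 0.0]  left 0.0mm 0.0deg
   [0.0, 0.0, 0.0, 0.0, 0.0, 0.0]  left 0.0mm 0.0deg
   [0.0, -0.0, 0.0, 0.0, 0.0, 0.0]  left 0.0mm 0.0deg
```

```bash
python3 -m handwheel '[[0,0,0,0,0,-0.02,-1],[0,0,0,0,0,-0.05,-1],[0,0,0,0,0,-0.1,-1],[0,0,0,0,0,-0.13,-1],[0,0,0,0,0,-0.13,-1]]' 40;  python3 -c "
from h import *
plan([.5555,.109,.25],117,mx=.04)"
```

```text
t: 3.12
ee_pos: [0.4478, -0.1957, 0.1523]
ee_rot: [-0.009, 0.731, 0.682, -0.004]
wrist_force: [2.0, -0.9, -1.7]
grip_width: 0.343
t 3.12 pos [ 0.4478 -0.1957  0.1523] yaw 86.0 tilt 1.14deg grip 0.343 F [ 2.  -0.9 -1.7] M [ 0.01 -0.11  0.06]
   [-0.0006, -0.0004, -0.0194, 0.1233, 0.0332, -0.0383]  left 337.6mm 31.1deg
   [-0.0006, -0.0004, -0.0194, 0.1182, 0.0481, -0.0385]  left 297.6mm 24.1deg
   [-0.0006, -0.0004, -0.0194, 0.1114, 0.0623, -0.0386]  left 257.6mm 17.1deg
   [-0.0006, -0.0004, -0.0194, 0.1028, 0.0756, -0.0387]  left 217.6mm 10.1deg
   [-0.0003, -0.0002, -0.0085, 0.0928, 0.0877, -0.0386]  left 177.6mm 3.1deg
```

```bash
python3 -m handwheel '[[0,0,-0.0194,0.09,0.025,-0.07,-1],[0,0,-0.0194,0.09,0.036,-0.06,-1],[0,0,-0.0194,0.09,0.05,-0.06,-1],[0,0,-0.0194,0.09,0.066,-0.05,-1],[0,0,-0.0085,0.08,0.075,-0.03,-1]]' 40;  python3 -c "
from h import *
plan([.5555,.109,.25],117,mx=.04)"
```

```text
t: 3.53
ee_pos: [0.5024, -0.0527, 0.2481]
ee_rot: [-0.001, 0.518, 0.856, -0.002]
wrist_force: [1.9, -0.5, -2.1]
grip_width: 0.341
t 3.53 pos [ 0.5024 -0.0527  0.2481] yaw 117.6 tilt 0.27deg grip 0.341 F [ 1.9 -0.5 -2.1] M [-0.04 -0.08  0.01]
   [-0.0007, -0.0001, 0.0018, 0.0929, 0.0956, -0.0019]  left 170.2mm 0.7deg
   [-0.0, -0.0, 0.0, 0.094, 0.0945, -0.0015]  left 130.2mm 0.0deg
   [0.0, 0.0, 0.0, 0.094, 0.0945, -0.0015]  left 90.2mm 0.0deg
   [-0.0, -0.0, 0.0, 0.094, 0.0945, -0.0015]  left 50.2mm 0.0deg
   [0.0, 0.0, 0.0, 0.024, 0.0242, -0.0004]  left 10.2mm 0.0deg
```

```bash
python3 -m handwheel '[[0,0,0.001,0.09,0.095,0,-1],[0,0,0.0008,0.094,0.0945,0,-1],[0,0,0,0.094,0.0945,0,-1],[0,0,0,0.06,0.065,0,-1],[0,0,0,0.022,0.022,0,-1]]' 40;  python3 -m handwheel '[[0,0,0,0,0,0,-1],[0,0,0,0,0,0,-1],[0,0,0,0,0,0,-1],[0,0,0,0,0,0,-1],[0,0,0,0,0,0,-1]]' 40; python3 -c "
from h import *
plan([.5555,.109,.23],117,mx=.04,n=1)
save('top','top2.png');save('scene','scene2.png')
a=cv2.imread('pics/scene2.png')[210:360,200:350];a=cv2.resize(a,(600,600),interpolation=cv2.INTER_CUBIC);cv2.imwrite('pics/c2.png',a)"
```

```text
t: 3.95
ee_pos: [0.5548, 0.1052, 0.2552]
ee_rot: [0.003, 0.52, 0.854, 0.001]
wrist_force: [-0.1, -0.9, -2.4]
grip_width: 0.345
t: 4.37
ee_pos: [0.5533, 0.1043, 0.255]
ee_rot: [0.003, 0.519, 0.855, -0.0]
wrist_force: [-0.6, 0.4, -2.0]
grip_width: 0.342
t 4.37 pos [0.5533 0.1043 0.255 ] yaw 117.4 tilt 0.31deg grip 0.342 F [-0.6  0.4 -2. ] M [ 0.06  0.05 -0.02]
   [0.0004, 0.0008, 0.0012, 0.0111, 0.0135, 0.0831]  left 25.5mm 0.5deg
```

View pics/c2.png

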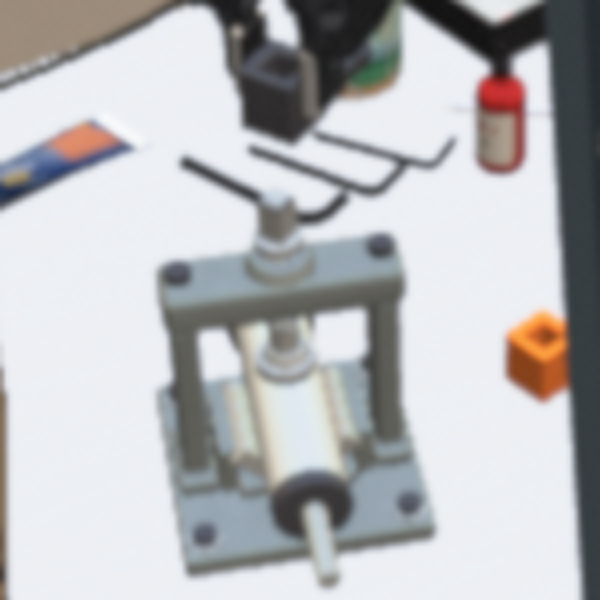

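View pics/top2.png

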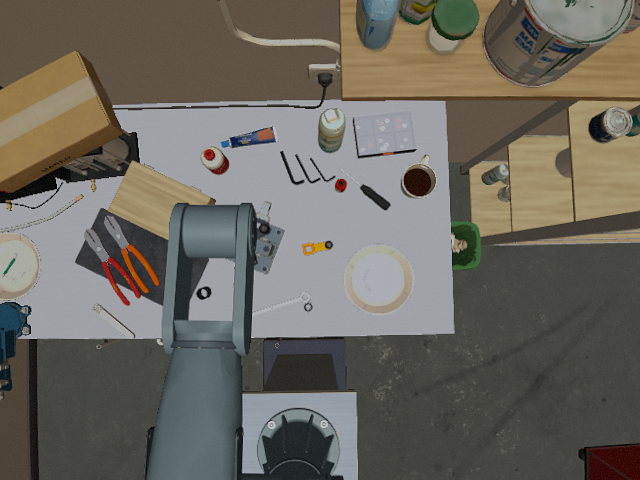

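The scene crop shows the boss held above the head, with its bottom edge near crop (288,130) and the head top at (277,198). I'll overlay the model in this camera for relative alignment.

```bash
cat > ov.py <<'E'
from h import *
def overlay(fn,out,A,boss=None,k=10,win=(245,210,55,75),foot=.167):
    d=np.load(fn); u0,v0,w,h=win
    im=cv2.resize(d['image'][v0:v0+h,u0:u0+w],None,fx=k,fy=k,interpolation=cv2.INTER_CUBIC); raw=im.copy()
    def dr(P,c,cl=True):
        q=((proj(d,P)-[u0,v0]+.5)*k).astype(np.int32); cv2.polylines(im,[q],cl,c,1)
    th=np.linspace(0,2*np.pi,40)
    for z,rr in((.15,.016),): dr([[A[0]+rr*np.cos(x),A[1]+rr*np.sin(x),z] for x in th],(0,0,255))
    for z,sd in((foot+.0245,.0045),(foot+.02,.007),(foot,.007)):
        dr([[A[0]+sd*2**.5*np.cos(x),A[1]+sd*2**.5*np.sin(x),z] for x in np.radians(27+45+90*np.arange(4))],(0,255,0))
    if boss is not None:
        x,y,z,a=boss
        for zz in(z,z+.034):
            for sd in((.015,) if zz==z else(.015,.0078)): dr([[x+sd*2**.5*np.cos(t),y+sd*2**.5*np.sin(t),zz] for t in a+np.pi/4+np.pi/2*np.arange(4)],(255,0,255))
    cv2.imwrite(out,np.hstack([raw,im])[:600,:])
E
python3 -c "
from ov import *
overlay('pics/scene2.npz','pics/o2.png',[.5555,.109],[.5533,.1043,.255-.0258,np.radians(-62.6)],k=8,win=(240,205,50,75))"
```

```text
(no output)
```

View pics/o2.png

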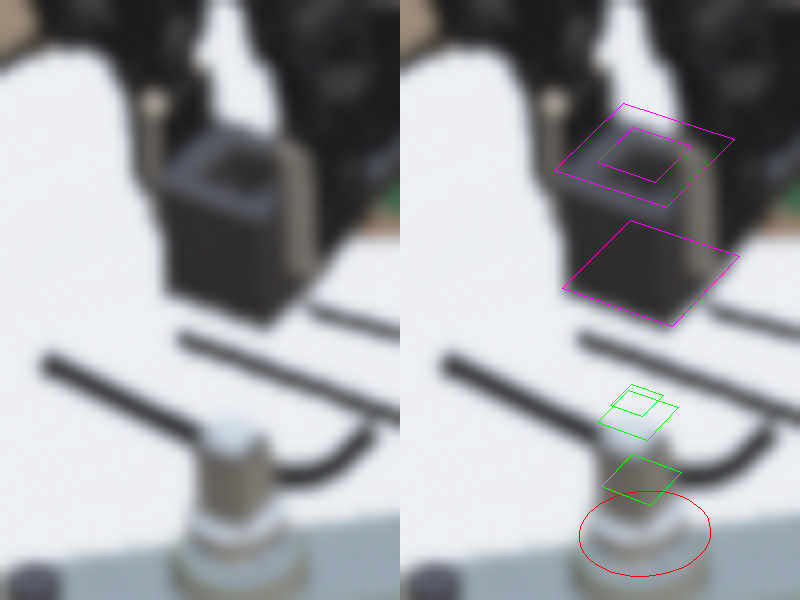

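```bash
python3 -c "
from ov import *
A=[.556,.1095]
overlay('pics/scene2.npz','pics/o3.png',A,[.5533,.1043,.255-.0258,np.radians(-62.6)],k=8,win=(240,205,50,75),foot=.1565)
overlay('pics/top0.npz','pics/o4.png',A,None,k=18,win=(236,230,22,22),foot=.1565)
a=cv2.imread('pics/o3.png');b=cv2.imread('pics/o4.png');cv2.imwrite('pics/o3.png',a[300:600,:]);
"
```

```text
(no output)
```

View pics/o3.png

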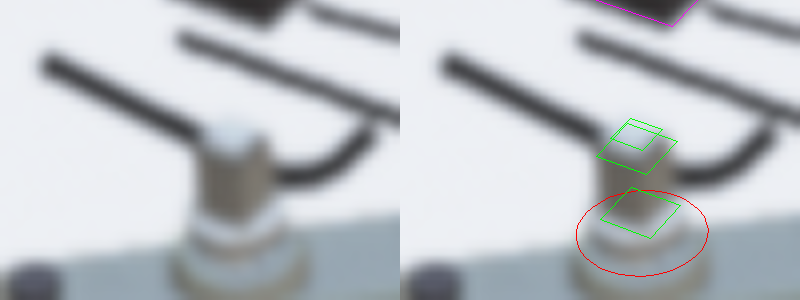

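View pics/o4.png

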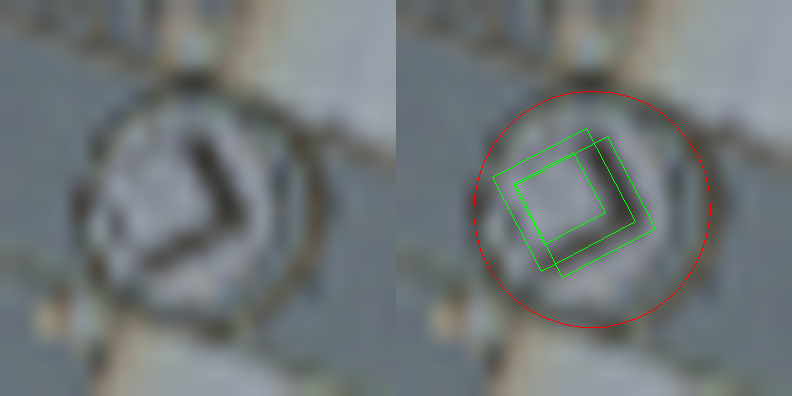

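Both views fit with the axis at (0.5555, 0.109), the foot at about 0.156 (screw already partly down) and the square at 27°. Lowering now.

```bash
python3 -m handwheel '[[0,0,0.001,0.006,0.009,0.03,-1],[0,0,0,0.003,0.004,0.03,-1],[0,0,0,0,0,0.03,-1],[0,0,0,0,0,0.015,-1],[0,0,0,0,0,0,-1]]' 40; python3 -c "
from h import *
plan([.5555,.109,.212],117,mx=.04,n=1)"
```

```text
t: 4.88
ee_pos: [0.5558, 0.1068, 0.2197]
ee_rot: [0.003, 0.524, 0.852, -0.0]
wrist_force: [-0.6, 0.2, -2.3]
grip_width: 0.342
t 4.88 pos [0.5558 0.1068 0.2197] yaw 116.8 tilt 0.29deg grip 0.342 F [-0.6  0.2 -2.3] M [ 0.04  0.1  -0.01]
   [0.0003, 0.0007, -0.0005, 0.0072, 0.0025, 0.0256]  left 8.0mm 0.3deg
```

```bash
python3 -m handwheel '[[0,0,0,0.008,0.003,0.012,-1],[0,0,0,0.001,0,0.01,-1],[0,0,0,0,0,0.01,-1],[0,0,0,0,0,0.006,-1],[0,0,0,0,0,0,-1]]' 40; python3 -c "
from h import *
plan([.5555,.109,.200],117,mx=.04,n=1)
save('scene','scene3.png')
a=cv2.imread('pics/scene3.png')[200:290,230:320];a=cv2.resize(a,(600,600),interpolation=cv2.INTER_CUBIC);cv2.imwrite('pics/c3.png',a)"
```

```text
t: 5.3
ee_pos: [0.5549, 0.1101, 0.2061]
ee_rot: [0.002, 0.524, 0.852, -0.001]
wrist_force: [0.2, 0.1, -1.8]
grip_width: 0.344
t 5.30 pos [0.5549 0.1101 0.2061] yaw 116.9 tilt 0.22deg grip 0.344 F [ 0.2  0.1 -1.8] M [0.04 0.01 0.01]
   [0.0001, 0.0006, -0.0004, -0.0042, -0.0001, 0.0203]  left 6.2mm 0.3deg
```

View pics/c3.png

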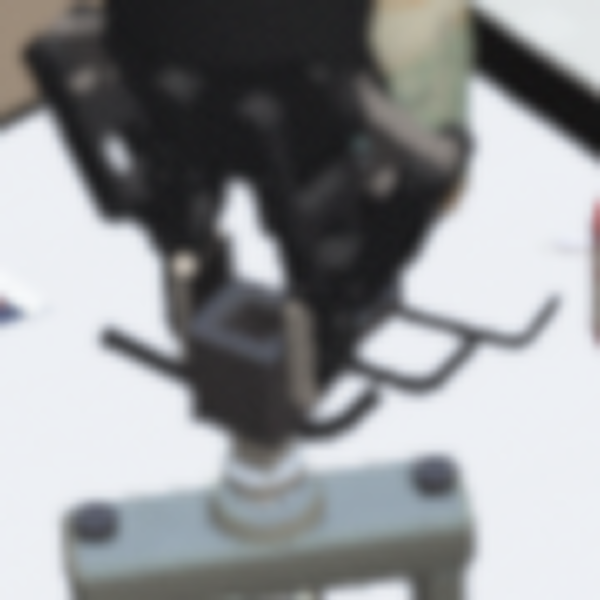

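The boss sits centred over the head at crop x≈262. I'll keep going down slowly and watch the force.

```bash
python3 -m handwheel '[[0,0,0,-0.002,0,0.008,-1],[0,0,0,-0.001,0,0.008,-1],[0,0,0,0,0,0.007,-1],[0,0,0,0,0,0.007,-1],[0,0,0,0,0,0,-1]]' 40; python3 -c "
from h import *
plan([.5555,.109,.190],117,mx=.04,n=1)"
```

```text
t: 5.77
ee_pos: [0.5562, 0.1092, 0.1975]
ee_rot: [0.003, 0.524, 0.852, -0.0]
wrist_force: [0.7, 0.4, -3.0]
grip_width: 0.342
t 5.77 pos [0.5562 0.1092 0.1975] yaw 116.9 tilt 0.32deg grip 0.342 F [ 0.7  0.4 -3. ] M [ 0.05 -0.05  0.05]
   [0.0004, 0.0008, -0.0004, 0.0006, -0.0024, 0.025]  left 7.5mm 0.3deg
```

```bash
python3 -m handwheel '[[0,0,0,0,0,0.008,-1],[0,0,0,0,0,0.008,-1],[0,0,0,0,0,0.007,-1],[0,0,0,0,0,0.007,-1],[0,0,0,0,0,0,-1]]' 40; python3 -c "
from h import *
plan([.5555,.109,.182],117,mx=.04,n=1)"
```

```text
t: 6.18
ee_pos: [0.5563, 0.1092, 0.1877]
ee_rot: [0.003, 0.524, 0.852, -0.0]
wrist_force: [0.1, -0.5, -1.1]
grip_width: 0.339
t 6.18 pos [0.5563 0.1092 0.1877] yaw 116.9 tilt 0.32deg grip 0.339 F [ 0.1 -0.5 -1.1] M [ 0.11  0.05 -0.02]
   [0.0004, 0.0008, -0.0004, 0.0006, -0.0028, 0.019]  left 5.8mm 0.3deg
```

```bash
python3 -m handwheel '[[0,0,0,0,0,0.006,-1],[0,0,0,0,0,0.005,-1],[0,0,0,0,0,0.004,-1],[0,0,0,0,0,0.003,-1],[0,0,0,0,0,0,-1]]' 40; python3 -c "
from h import *
plan([.5555,.109,.182],117,mx=.04,n=1)"
```

```text
t: 6.6
ee_pos: [0.5572, 0.1092, 0.1877]
ee_rot: [0.004, 0.523, 0.852, 0.0]
wrist_force: [-1.5, -0.3, -2.9]
grip_width: 0.341
t 6.60 pos [0.5572 0.1092 0.1877] yaw 116.9 tilt 0.47deg grip 0.341 F [-1.5 -0.3 -2.9] M [ 0.17  0.34 -0.03]
   [0.0008, 0.0011, -0.0003, 0.002, -0.0055, 0.0191]  left 6.0mm 0.5deg
```

```bash
python3 -c "
from h import *
save('scene','scene4.png')
a=cv2.imread('pics/scene4.png')[220:290,235:305];a=cv2.resize(a,(600,600),interpolation=cv2.INTER_CUBIC);cv2.imwrite('pics/c4.png',a)"
```

```text
(no output)
```

View pics/c4.png

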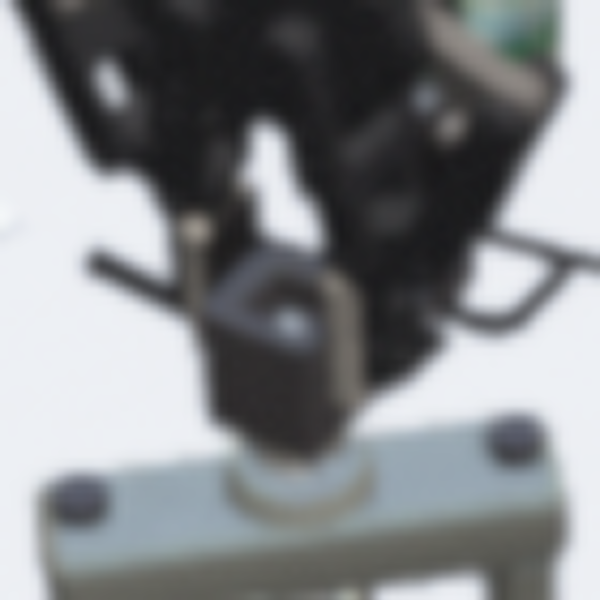

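```bash
python3 -m handwheel '[[0,0,0,0,-0.003,0.005,-1],[0,0,0.006,0,-0.002,0.005,-1],[0,0,0.006,0,0,0.005,-1],[0,0,-0.006,0,0,0.005,-1],[0,0,-0.006,0,0,0.005,-1]]' 40; python3 -c "
from h import *
plan([.5555,.109,.182],117,mx=.04,n=1)"
```

```text
t: 7.07
ee_pos: [0.5584, 0.1091, 0.1875]
ee_rot: [0.007, 0.524, 0.852, 0.002]
wrist_force: [-5.7, 1.5, 11.8]
grip_width: 0.345
t 7.07 pos [0.5584 0.1091 0.1875] yaw 116.8 tilt 0.86deg grip 0.345 F [-5.7  1.5 11.8] M [ 0.22  1.42 -0.08]
   [0.0018, 0.0015, -0.0004, 0.0042, -0.0091, 0.0183]  left 6.3mm 0.9deg
```

```bash
python3 -m handwheel '[[0.0018,0.0015,0,0,-0.006,-0.002,-1],[0.0005,0.0005,0,0,0,0,-1],[0,0,0,0,0,0,-1],[0,0,0,0,0,0,-1],[0,0,0,0,0,0,-1]]' 40; python3 -c "
from ov import *
plan([.5555,.109,.182],117,mx=.04,n=1)
save('scene','scene5.png')
overlay('pics/scene5.npz','pics/o5.png',[.5565,.109],[.5565,.1092,.1617,np.radians(-63)],k=11,win=(250,235,36,50),foot=.1617)
overlay('pics/scene5.npz','pics/o6.png',[.5565,.109],[.5565,.1092,.1617,np.radians(-63)],k=11,win=(250,235,36,50),foot=.1565)"
```

```text
t: 7.48
ee_pos: [0.5571, 0.1089, 0.1875]
ee_rot: [-0.002, 0.523, 0.852, 0.0]
wrist_force: [-1.6, 1.6, 1.8]
grip_width: 0.343
t 7.48 pos [0.5571 0.1089 0.1875] yaw 116.9 tilt 0.27deg grip 0.343 F [-1.6  1.6  1.8] M [ 0.18  0.4  -0.03]
   [-0.0003, -0.0007, -0.0004, 0.0025, -0.0045, 0.0185]  left 5.8mm 0.3deg
```

View pics/o5.png

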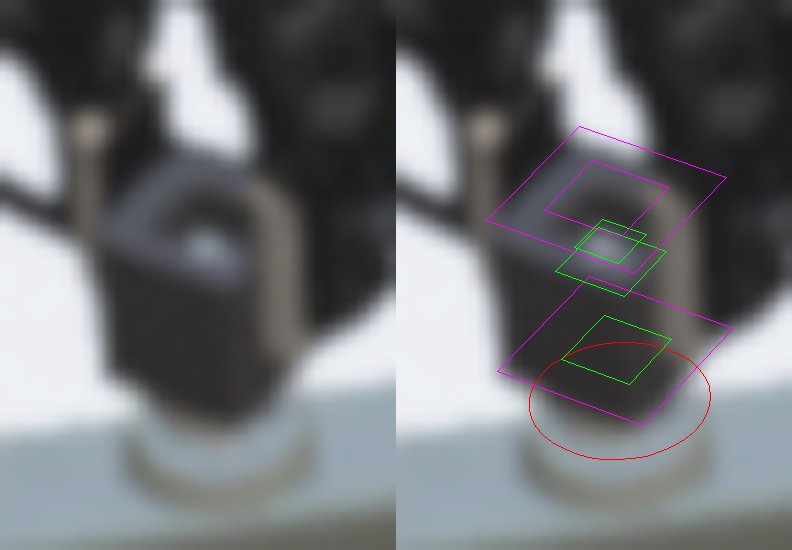

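View pics/o6.png

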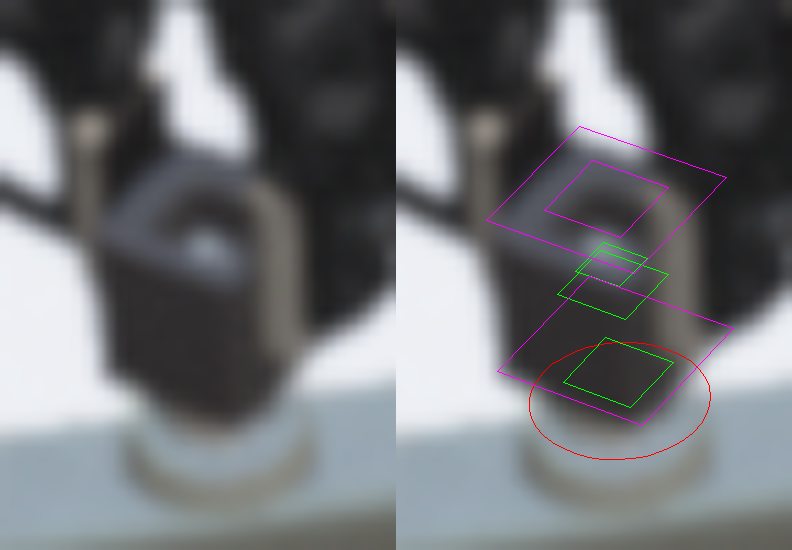

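The hole and head line up and it comes to a hard stop under light force, which is consistent with a seated crank. I'll release, raise, and look at the knob.

```bash
python3 -m handwheel '[[0,0,0,0,0,0,0.2],[0,0,0,0,0,0,0.2],[0,0,0,0,0,-0.03,0.2],[0,0,0,0,0,-0.09,0.2],[0,0,0,0,0,-0.07,0.2]]' 40; python3 -c "
from ov import *
plan([.582,.060,.245],117,mx=.03,n=5)
save('scene','scene6.png')
a=cv2.imread('pics/scene6.png')[210:300,230:320];a=cv2.resize(a,(600,600),interpolation=cv2.INTER_CUBIC);cv2.imwrite('pics/c6.png',a)"
```

```text
t: 7.95
ee_pos: [0.5553, 0.1079, 0.2421]
ee_rot: [-0.005, 0.524, 0.852, -0.002]
wrist_force: [0.8, -0.5, 1.2]
grip_width: 0.6
t 7.95 pos [0.5553 0.1079 0.2421] yaw 116.8 tilt 0.64deg grip 0.600 F [ 0.8 -0.5  1.2] M [ 0.01 -0.03  0.04]
   [-0.0015, -0.001, -0.0005, -0.0997, 0.0039, -0.0059]  left 54.9mm 0.7deg
   [0.0, -0.0, 0.0, -0.0828, 0.003, -0.0044]  left 24.9mm 0.0deg
   [-0.0, -0.0, 0.0, 0.0, 0.0, -0.0]  left 0.0mm 0.0deg
   [0.0, 0.0, 0.0, 0.0, 0.0, 0.0]  left 0.0mm 0.0deg
   [-0.0, -0.0, 0.0, 0.0, 0.0, 0.0]  left 0.0mm 0.0deg
```

View pics/c6.png

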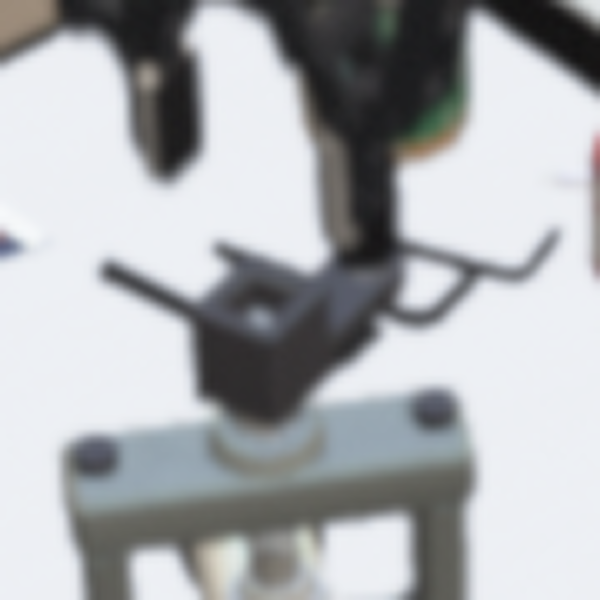

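The crank sits level on the head, with the head's top visible in the hole at (260,315). Moving over the knob.

```bash
python3 -m handwheel '[[-0.0015,-0.001,0,-0.09,0.004,-0.008,0.2],[0,0,0,-0.06,0.003,-0.003,0.2],[0,0,0,-0.02,0,0,0.2],[0,0,0,0,0,0,0.2],[0,0,0,0,0,0,0.2]]' 40; python3 -c "
from ov import *
plan([.582,.060,.1905],117,mx=.03,n=3)
save('scene','scene7.png')
a=cv2.imread('pics/scene7.png')[210:300,230:320];a=cv2.resize(a,(600,600),interpolation=cv2.INTER_CUBIC);cv2.imwrite('pics/c7.png',a)"
```

```text
t: 8.42
ee_pos: [0.5857, 0.0622, 0.2573]
ee_rot: [0.008, 0.523, 0.852, 0.004]
wrist_force: [0.3, 0.2, 0.4]
grip_width: 0.592
t 8.42 pos [0.5857 0.0622 0.2573] yaw 116.9 tilt 1.05deg grip 0.592 F [0.3 0.2 0.4] M [-0.    0.02 -0.06]
   [0.0025, 0.0015, -0.0003, 0.0005, -0.008, 0.0997]  left 66.9mm 1.1deg
   [-0.0, -0.0, -0.0, -0.0004, -0.0065, 0.0998]  left 36.9mm 0.0deg
   [0.0, 0.0, -0.0, -0.0001, -0.0015, 0.0229]  left 6.9mm 0.0deg
```

View pics/c7.png

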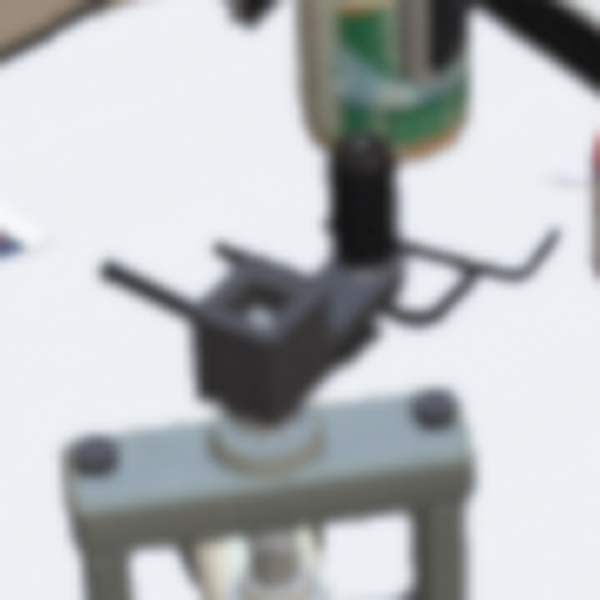

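```bash
python3 -c "
from ov import *
d=np.load('pics/scene7.npz')
for A in([.557,.109],[.582,.06]):
  print(((proj(d,[[*A,.1617],[*A,.1957],[*A,.1737],[*A,.2137]])-[230,210]+.5)*6.667).round(0).tolist())"
```

```text
[[266.0, 378.0], [261.0, 286.0], [264.0, 346.0], [258.0, 236.0]]
[[364.0, 274.0], [361.0, 184.0], [363.0, 242.0], [359.0, 134.0]]
```

```bash
python3 -m handwheel '[[0.0025,0.0015,0,0,-0.009,0.03,0.2],[0,0,0,0,-0.004,0.03,0.2],[0,0,0,0,0,0.01,0.2],[0,0,0,0,0,0,0.2],[0,0,0,0,0,0,0.2]]' 40; python3 -c "
from ov import *
plan([.582,.060,.1905],117,mx=.03,n=3)"
```

```text
t: 8.88
ee_pos: [0.5794, 0.0633, 0.2317]
ee_rot: [-0.003, 0.522, 0.853, -0.001]
wrist_force: [0.2, -1.0, 0.0]
grip_width: 0.599
t 8.88 pos [0.5794 0.0633 0.2317] yaw 117.1 tilt 0.40deg grip 0.599 F [ 0.2 -1.   0. ] M [-0.06  0.08 -0.04]
   [-0.0009, -0.0006, 0.0002, -0.0102, 0.0025, 0.0994]  left 41.4mm 0.4deg
   [0.0, 0.0, 0.0, -0.0037, 0.0007, 0.0377]  left 11.4mm 0.0deg
   [-0.0, -0.0, 0.0, 0.0, 0.0, 0.0]  left 0.0mm 0.0deg
```

```bash
python3 -m handwheel '[[-0.0009,-0.0006,0,-0.011,0.003,0.05,0.2],[0,0,0,-0.002,0,0.045,0.2],[0,0,0,0,0,0.03,0.2],[0,0,0,0,0,0.01,0.2],[0,0,0,0,0,0,0.2]]' 40; python3 -c "
from ov import *
plan([.582,.060,.1905],117,mx=.03,n=1)"
```

```text
t: 9.3
ee_pos: [0.582, 0.0613, 0.1897]
ee_rot: [0.0, 0.521, 0.853, 0.0]
wrist_force: [-0.3, -0.2, -0.1]
grip_width: 0.599
t 9.30 pos [0.582  0.0613 0.1897] yaw 117.1 tilt 0.05deg grip 0.599 F [-0.3 -0.2 -0.1] M [-0.   -0.02  0.01]
   [0.0001, -0.0, 0.0004, -0.0038, -0.0018, -0.0025]  left 1.5mm 0.1deg
```

```bash
python3 -m handwheel '[[0,0,0,-0.003,-0.001,-0.002,-1],[0,0,0,0,0,0,-1],[0,0,0,0,0,0,-1],[0,0,0,0,0,0,-1],[0,0,0,0,0,0,-1]]' 25; python3 -c "
from ov import *
plan([.582,.060,.1905],117,mx=.03,n=1)
print(monitor.sense()['wrist_force'])"
```

```text
t: 9.72
ee_pos: [0.5824, 0.0606, 0.1919]
ee_rot: [0.0, 0.521, 0.853, 0.001]
wrist_force: [-0.1, 1.4, -2.5]
grip_width: 0.247
t 9.72 pos [0.5824 0.0606 0.1919] yaw 117.2 tilt 0.09deg grip 0.247 F [-0.1  1.4 -2.5] M [-0.03  0.06 -0.02]
   [0.0003, 0.0, 0.0004, -0.0012, -0.0022, 0.0046]  left 1.6mm 0.2deg
[-0.06107971  1.38191569 -2.49012358]
```

```bash
cat > arc.py <<'E'
from h import *
import sys
AX=np.array([.557,.109])
def rep():
    s,c,R=state(); v=c[:2]-AX; ph=np.arctan2(v[1],v[0]); rd=np.linalg.norm(v)
    t=np.array([np.sin(ph),-np.cos(ph)]); F=np.array(s['wrist_force']); X=R.as_matrix()[:,0]
    print('t %.2f ang %.1f r %.1fmm z %.4f | resist %.2f radial %.2f Fz %.2f | Mz %.3f yaw %.1f tilt %.2f grip %.3f'%(s['t'],np.degrees(ph),rd*1e3,c[2],-F[:2]@t,F[:2]@v/rd,F[2],s['moment'][2],np.degrees(np.arctan2(X[1],X[0])),np.degrees(np.arccos(min(1,-R.as_matrix()[2,2]))),s['grip_width']))
    return s,c,R,ph
def arc(step,n=5,z0=None,r=.055,yaw=117):
    s,c,R,ph=rep(); a=np.radians(yaw); x=np.array([np.cos(a),np.sin(a),0]); z=np.array([0,0,-1.]); G=Ro.from_matrix(np.c_[x,np.cross(z,x),z])
    print('rot fix',((R.inv()*G).as_rotvec()/2/np.pi).round(4))
    p=c.copy()
    for k in range(n):
        ph-=np.radians(step); g=np.r_[AX+r*np.array([np.cos(ph),np.sin(ph)]),p[2]-.006*step/360]
        print('  ',(R.inv().apply(g-p)/.3).round(4).tolist()); p=g
if __name__=='__main__': arc(float(sys.argv[1]),*(int(x) for x in sys.argv[2:3]))
E
python3 arc.py 8
```

```text
t 9.72 ang -62.3 r 54.6mm z 0.1919 | resist 0.59 radial -1.25 Fz -2.49 | Mz -0.022 yaw 117.2 tilt 0.09 grip 0.247
rot fix [0.0003 0.     0.0004]
   [0.0003, -0.0255, 0.0004]
   [0.0051, -0.0251, 0.0004]
   [0.0085, -0.0241, 0.0004]
   [0.0118, -0.0227, 0.0004]
   [0.0148, -0.0208, 0.0004]
```

```bash
python3 -m handwheel '[[0,0,0,0,-0.0255,0.003,-1],[0,0,0,0.005,-0.025,0.001,-1],[0,0,0,0.0085,-0.024,0.0005,-1],[0,0,0,0.012,-0.0227,0.0005,-1],[0,0,0,0.015,-0.021,0.0005,-1]]' 25; python3 arc.py 10
```

```text
t: 10.13
ee_pos: [0.5456, 0.0549, 0.1914]
ee_rot: [0.004, 0.521, 0.853, 0.003]
wrist_force: [3.6, 1.0, -3.2]
grip_width: 0.246
t 10.13 ang -101.9 r 55.2mm z 0.1914 | resist 3.31 radial -1.75 Fz -3.16 | Mz -0.024 yaw 117.1 tilt 0.57 grip 0.246
rot fix [0.0015 0.0005 0.0004]
   [0.0229, -0.0224, 0.0003]
   [0.0259, -0.0188, 0.0003]
   [0.0287, -0.014, 0.0003]
   [0.0307, -0.0088, 0.0004]
   [0.0318, -0.0033, 0.0004]
```

```bash
python3 -m handwheel '[[0.001,0,0,0.023,-0.0224,0.002,-1],[0,0,0,0.026,-0.019,0.0015,-1],[0,0,0,0.0287,-0.014,0.001,-1],[0,0,0,0.031,-0.009,0.0005,-1],[0,0,0,0.032,-0.0033,0.0005,-1]]' 25; python3 arc.py 6
```

```text
t: 10.55
ee_pos: [0.5057, 0.0833, 0.1906]
ee_rot: [0.006, 0.522, 0.853, 0.001]
wrist_force: [6.6, -0.6, -5.2]
grip_width: 0.248
t 10.55 ang -153.4 r 57.4mm z 0.1906 | resist 3.47 radial -5.59 Fz -5.22 | Mz 0.025 yaw 117.0 tilt 0.65 grip 0.248
rot fix [0.0012 0.0014 0.    ]
   [0.0191, 0.0091, 0.0002]
   [0.0189, 0.0031, 0.0002]
   [0.0185, 0.0051, 0.0002]
   [0.0179, 0.007, 0.0002]
   [0.017, 0.0088, 0.0003]
```

```bash
python3 -m handwheel '[[0.001,0.001,0,0.019,0.009,0.004,-1],[0,0,0,0.019,0.003,0.003,-1],[0,0,0,0.0185,0.005,0.001,-1],[0,0,0,0.018,0.007,0.0005,-1],[0,0,0,0,0,0,-1]]' 25; python3 arc.py 6
```

```text
t: 10.97
ee_pos: [0.5, 0.1082, 0.1901]
ee_rot: [0.003, 0.521, 0.853, -0.002]
wrist_force: [3.4, -2.0, -1.7]
grip_width: 0.247
t 10.97 ang -179.2 r 57.0mm z 0.1901 | resist 2.01 radial -3.33 Fz -1.67 | Mz 0.028 yaw 117.2 tilt 0.42 grip 0.247
rot fix [-0.0002  0.0012  0.0004]
   [0.0138, 0.0154, 0.0002]
   [0.0156, 0.0111, 0.0002]
   [0.0144, 0.0127, 0.0002]
   [0.013, 0.0141, 0.0002]
   [0.0114, 0.0154, 0.0002]
```

```bash
sed -i 's/^AX=.*/AX=np.array([.556,.109])/' arc.py; python3 -m handwheel '[[0,0.001,0,-0.001,0.002,0.001,-1],[0,0,0,0,0,0,-1],[0,0,0,0,0,0,-1],[0,0,0,0,0,0,-1],[0,0,0,0,0,0,-1]]' 25; python3 arc.py 6
```

```text
t: 11.38
ee_pos: [0.5007, 0.108, 0.1901]
ee_rot: [-0.001, 0.521, 0.853, -0.001]
wrist_force: [1.2, -1.6, 3.0]
grip_width: 0.248
t 11.38 ang -178.9 r 55.3mm z 0.1901 | resist 1.65 radial -1.21 Fz 2.95 | Mz -0.011 yaw 117.2 tilt 0.17 grip 0.248
rot fix [-0.0005  0.      0.0005]
   [0.0163, 0.0103, 0.0003]
   [0.0157, 0.011, 0.0003]
   [0.0145, 0.0126, 0.0003]
   [0.0131, 0.0141, 0.0003]
   [0.0115, 0.0154, 0.0003]
```

```bash
cat > samp.py <<'E'
from arc import *
import sys
L=[]
for i in range(int(sys.argv[1]) if len(sys.argv)>1 else 4):
    get_image('scene'); s,c,R=state(); v=c[:2]-AX; ph=np.arctan2(v[1],v[0]); t=np.array([np.sin(ph),-np.cos(ph)]); F=np.array(s['wrist_force'])
    L.append([-F[:2]@t,F[:2]@v/np.linalg.norm(v),F[2]])
L=np.array(L); print(L.round(2).tolist()); print('resist mean %.2f +- %.2f radial %.2f Fz %.2f'%(L[:,0].mean(),L[:,0].std(),L[:,1].mean(),L[:,2].mean()))
E
python3 samp.py 5
```

```text
[[2.35, -0.37, 2.77], [2.43, -1.12, 2.35], [3.04, -1.2, 1.9], [2.43, -0.5, 2.37], [1.78, -1.71, 2.01]]
resist mean 2.41 +- 0.40 radial -0.98 Fz 2.28
```

```bash
python3 -c "
from h import *
d=save('scene','scene8.png')
a=d['image'][245:345,230:320];b=np.load('pics/scene0.npz')['image'][245:345,230:320]
cv2.imwrite('pics/c8.png',cv2.resize(np.hstack([b,a]),None,fx=4.4,fy=5.5,interpolation=cv2.INTER_CUBIC))"
```

```text
(no output)
```

View pics/c8.png

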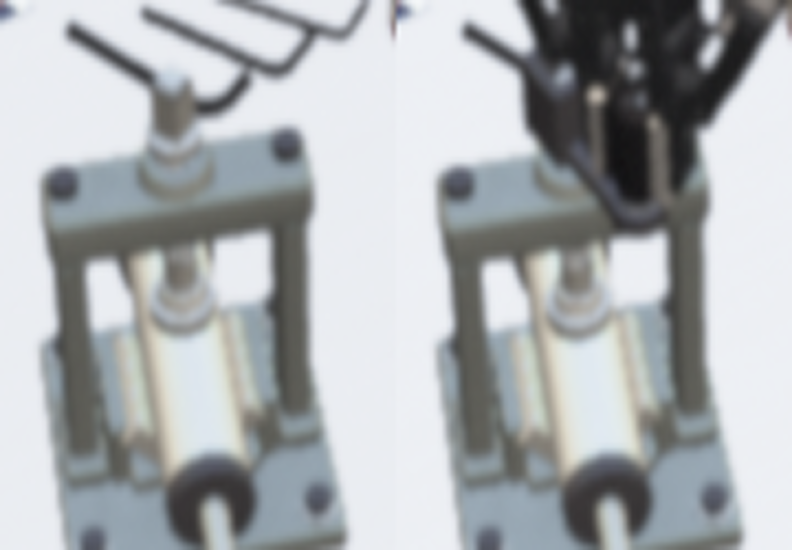

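The pad is a little lower and the damper is still in the V. I'll continue in small steps with pauses.

```bash
python3 -m handwheel '[[0,0,0,0.016,0.0103,0,-1],[0,0,0,0.0157,0.011,0,-1],[0,0,0,0,0,0,-1],[0,0,0,0,0,0,-1],[0,0,0,0,0,0,-1]]' 25; python3 arc.py 6;python3 samp.py 4
```

```text
t: 12.1
ee_pos: [0.5016, 0.1203, 0.1898]
ee_rot: [-0.001, 0.521, 0.854, -0.002]
wrist_force: [1.0, -2.8, 2.4]
grip_width: 0.246
t 12.10 ang 168.2 r 55.6mm z 0.1898 | resist 2.52 radial -1.50 Fz 2.42 | Mz 0.062 yaw 117.2 tilt 0.28 grip 0.246
rot fix [-0.0008  0.0001  0.0006]
   [0.013, 0.0144, 0.0003]
   [0.0128, 0.0143, 0.0003]
   [0.0113, 0.0155, 0.0002]
   [0.0096, 0.0166, 0.0002]
   [0.0078, 0.0175, 0.0002]
[[2.85, -1.11, 3.62], [3.11, -0.85, 3.16], [2.81, -1.52, 2.8], [2.68, -1.17, 2.18]]
resist mean 2.86 +- 0.15 radial -1.16 Fz 2.94
```

```bash
python3 -m handwheel '[[0,0,0,-0.003,-0.003,-0.002,-1],[0,0,0,0,0,0,-1],[0,0,0,0,0,0,-1],[0,0,0,0,0,0,-1],[0,0,0,0,0,0,-1]]' 25; python3 arc.py 6;python3 samp.py 4
```

```text
t: 12.72
ee_pos: [0.5013, 0.1192, 0.19]
ee_rot: [-0.001, 0.521, 0.853, -0.001]
wrist_force: [0.6, -2.5, 0.6]
grip_width: 0.247
t 12.72 ang 169.5 r 55.7mm z 0.1900 | resist 2.39 radial -1.01 Fz 0.64 | Mz -0.031 yaw 117.1 tilt 0.21 grip 0.247
rot fix [-0.0006 -0.0001  0.0004]
   [0.0132, 0.0143, 0.0003]
   [0.0132, 0.014, 0.0003]
   [0.0116, 0.0153, 0.0003]
   [0.01, 0.0164, 0.0003]
   [0.0082, 0.0173, 0.0003]
[[2.22, -2.37, 0.49], [1.5, -1.99, 1.09], [0.73, -2.04, 1.35], [2.24, -0.89, 0.62]]
resist mean 1.67 +- 0.62 radial -1.82 Fz 0.89
```

```bash
python3 -m handwheel '[[0,0,0,0.0132,0.0143,0,-1],[0,0,0,0.0132,0.014,0,-1],[0,0,0,0,0,0,-1],[0,0,0,0,0,0,-1],[0,0,0,0,0,0,-1]]' 25; python3 arc.py 6;python3 samp.py 4
```

```text
t: 13.33
ee_pos: [0.5046, 0.1307, 0.1897]
ee_rot: [-0.002, 0.521, 0.853, -0.003]
wrist_force: [0.3, -3.9, 2.3]
grip_width: 0.245
t 13.33 ang 157.1 r 55.8mm z 0.1897 | resist 3.51 radial -1.79 Fz 2.34 | Mz -0.006 yaw 117.2 tilt 0.41 grip 0.245
rot fix [-0.0011 -0.      0.0005]
   [0.0095, 0.017, 0.0002]
   [0.0099, 0.0165, 0.0002]
   [0.0081, 0.0174, 0.0002]
   [0.0062, 0.0182, 0.0002]
   [0.0043, 0.0187, 0.0002]
[[3.24, -2.25, 1.47], [2.23, -1.5, 2.94], [3.31, -1.81, 2.39], [2.67, -1.49, 2.23]]
resist mean 2.86 +- 0.44 radial -1.76 Fz 2.26
```

```bash
python3 -m handwheel '[[0.001,0,0,0.0095,0.017,-0.001,-1],[0,0,0,0.01,0.0165,0,-1],[0,0,0,0.008,0.0174,0,-1],[0,0,0,0,0,0,-1],[0,0,0,0,0,0,-1]]' 25; python3 arc.py 6;python3 samp.py 4
```

```text
t: 13.95
ee_pos: [0.5141, 0.1461, 0.1894]
ee_rot: [-0.005, 0.522, 0.853, -0.007]
wrist_force: [-0.8, -3.5, 3.5]
grip_width: 0.248
t 13.95 ang 138.5 r 55.9mm z 0.1894 | resist 3.19 radial -1.75 Fz 3.49 | Mz -0.007 yaw 117.1 tilt 0.95 grip 0.248
rot fix [-0.0026 -0.0003  0.0004]
   [0.0031, 0.0194, 0.0]
   [0.0041, 0.0187, 0.0]
   [0.0021, 0.0191, 0.0]
   [0.0001, 0.0192, 0.0]
   [-0.0019, 0.0191, 0.0]
[[2.8, -1.96, 2.41], [3.29, -2.36, 1.99], [2.12, -1.31, 2.42], [1.95, -0.79, 2.07]]
resist mean 2.54 +- 0.54 radial -1.61 Fz 2.22
```

```bash
python3 -m handwheel '[[-0.0026,0,0,0.003,0.0194,-0.001,-1],[0,0,0,0.004,0.0187,0,-1],[0,0,0,0.002,0.019,0,-1],[0,0,0,0,0,0,-1],[0,0,0,0,0,0,-1]]' 25; python3 arc.py 6;python3 -m handwheel '[[0,0,0,0,0,0,-1],[0,0,0,0,0,0,-1],[0,0,0,0,0,0,-1],[0,0,0,0,0,0,-1],[0,0,0,0,0,0,-1]]' 25 >/dev/null; python3 arc.py 6; python3 samp.py 3
```

```text
t: 14.57
ee_pos: [0.5275, 0.1572, 0.1889]
ee_rot: [-0.002, 0.522, 0.853, 0.0]
wrist_force: [-2.5, -2.7, 3.0]
grip_width: 0.25
t 14.57 ang 120.6 r 56.0mm z 0.1889 | resist 3.48 radial -1.06 Fz 3.04 | Mz -0.004 yaw 117.1 tilt 0.27 grip 0.250
rot fix [-0.0003 -0.0007  0.0002]
   [-0.0031, 0.0194, 0.0003]
   [-0.0018, 0.0191, 0.0003]
   [-0.0038, 0.0188, 0.0003]
   [-0.0058, 0.0183, 0.0003]
   [-0.0077, 0.0176, 0.0003]
t 14.98 ang 120.5 r 55.9mm z 0.1890 | resist 2.43 radial -2.18 Fz 2.34 | Mz 0.015 yaw 117.1 tilt 0.26 grip 0.245
rot fix [-0.0003 -0.0007  0.0002]
   [-0.0029, 0.0194, 0.0003]
   [-0.0019, 0.0191, 0.0003]
   [-0.0039, 0.0188, 0.0003]
   [-0.0058, 0.0183, 0.0003]
   [-0.0077, 0.0176, 0.0003]
[[2.89, -1.29, 2.5], [2.65, -1.58, 3.1], [2.43, -0.68, 2.99]]
resist mean 2.66 +- 0.19 radial -1.18 Fz 2.86
```

```bash
python3 -m handwheel '[[0,0,0,0,-0.006,-0.002,-1],[0,0,0,0,0,0,-1],[0,0,0,0,0,0,-1],[0,0,0,0,0,0,-1],[0,0,0,0,0,0,-1]]' 25 >/dev/null; python3 arc.py 6 1; python3 samp.py 3;  python3 -m handwheel '[[0,0,0,0,-0.006,0,-1],[0,0,0,0,0,0,-1],[0,0,0,0,0,0,-1],[0,0,0,0,0,0,-1],[0,0,0,0,0,0,-1]]' 25 >/dev/null; python3 arc.py 6 1; python3 samp.py 3
```

```text
t 15.55 ang 121.8 r 55.9mm z 0.1893 | resist 1.54 radial -0.81 Fz 1.62 | Mz -0.049 yaw 117.1 tilt 0.24 grip 0.247
rot fix [ 0.     -0.0007  0.0001]
   [-0.0023, 0.0194, 0.0003]
[[1.75, -0.82, 2.07], [1.39, -1.57, 0.68], [0.85, -1.6, 1.09]]
resist mean 1.33 +- 0.37 radial -1.33 Fz 1.28
t 16.12 ang 123.1 r 55.9mm z 0.1894 | resist 0.68 radial -1.07 Fz 0.06 | Mz -0.018 yaw 117.1 tilt 0.25 grip 0.247
rot fix [ 0.0003 -0.0006  0.0001]
   [-0.002, 0.0195, 0.0004]
[[-0.45, -2.34, 0.43], [0.9, -1.12, 0.24], [0.6, -1.87, -0.5]]
resist mean 0.35 +- 0.58 radial -1.78 Fz 0.06
```

```bash
python3 -m handwheel '[[0,0,0,-0.002,0.0195,0,-1],[0,0,0,-0.0025,0.019,0,-1],[0,0,0,-0.004,0.0188,0,-1],[0,0,0,-0.006,0.018,0,-1],[0,0,0,0,0,0,-1]]' 25 >/dev/null; python3 arc.py 6; python3 samp.py 3
```

```text
t 16.68 ang 99.2 r 55.5mm z 0.1889 | resist 2.63 radial 0.12 Fz 2.26 | Mz -0.031 yaw 117.1 tilt 0.48 grip 0.250
rot fix [-0.0006 -0.0012  0.0002]
   [-0.0084, 0.0174, 0.0002]
   [-0.0087, 0.0171, 0.0002]
   [-0.0104, 0.0161, 0.0002]
   [-0.012, 0.0149, 0.0002]
   [-0.0135, 0.0136, 0.0002]
[[1.71, 0.56, 2.83], [2.26, 0.98, 2.45], [2.45, 0.45, 1.95]]
resist mean 2.14 +- 0.31 radial 0.66 Fz 2.41
```

```bash
python3 -m handwheel '[[-0.0006,-0.0012,0,-0.0084,0.0174,-0.001,-1],[0,0,0,-0.0087,0.017,0,-1],[0,0,0,-0.0104,0.016,0,-1],[0,0,0,-0.012,0.015,0,-1],[0,0,0,0,0,0,-1]]' 25 >/dev/null; python3 arc.py 6; python3 samp.py 3
```

```text
t 17.25 ang 75.5 r 55.6mm z 0.1884 | resist 3.04 radial -0.90 Fz 0.79 | Mz 0.009 yaw 117.1 tilt 0.13 grip 0.248
rot fix [-0.0002 -0.0003  0.0003]
   [-0.0148, 0.0124, 0.0003]
   [-0.0148, 0.0122, 0.0003]
   [-0.016, 0.0106, 0.0003]
   [-0.017, 0.0088, 0.0003]
   [-0.0179, 0.007, 0.0003]
[[2.14, 0.12, 2.2], [1.95, -0.42, 0.86], [2.97, 0.12, 0.31]]
resist mean 2.35 +- 0.44 radial -0.06 Fz 1.12
```

```bash
python3 -m handwheel '[[0,0,0,-0.0148,0.0124,0,-1],[0,0,0,-0.0148,0.012,0,-1],[0,0,0,-0.016,0.0106,0,-1],[0,0,0,-0.017,0.009,0,-1],[0,0,0,0,0,0,-1]]' 25 >/dev/null; python3 arc.py 6; python3 samp.py 3
```

```text
t 17.82 ang 51.3 r 55.5mm z 0.1880 | resist 2.80 radial 0.58 Fz 1.44 | Mz -0.027 yaw 117.2 tilt 0.23 grip 0.247
rot fix [-0.0002 -0.0006  0.0004]
   [-0.0185, 0.0055, 0.0003]
   [-0.0185, 0.005, 0.0003]
   [-0.0189, 0.003, 0.0003]
   [-0.0192, 0.001, 0.0003]
   [-0.0192, -0.001, 0.0003]
[[3.46, 0.1, 0.72], [2.51, 0.85, 0.1], [2.23, -0.18, 0.49]]
resist mean 2.74 +- 0.53 radial 0.26 Fz 0.43
```

```bash
python3 -m handwheel '[[0,0,0,-0.0185,0.0055,0,-1],[0,0,0,-0.0185,0.005,0,-1],[0,0,0,-0.019,0.003,0,-1],[0,0,0,-0.019,0.001,0,-1],[0,0,0,0,0,0,-1]]' 25 >/dev/null; python3 arc.py 6; python3 samp.py 3
```

```text
t 18.38 ang 27.2 r 55.3mm z 0.1875 | resist 3.16 radial 0.29 Fz -2.01 | Mz -0.021 yaw 117.2 tilt 0.31 grip 0.250
rot fix [-0.     -0.0009  0.0006]
   [-0.0192, -0.002, 0.0002]
   [-0.019, -0.003, 0.0002]
   [-0.0185, -0.005, 0.0002]
   [-0.0179, -0.0069, 0.0002]
   [-0.0171, -0.0087, 0.0002]
[[2.15, -0.49, -0.17], [2.02, 0.66, -1.28], [1.78, -0.1, -1.31]]
resist mean 1.98 +- 0.15 radial 0.02 Fz -0.92
```

```bash
python3 -m handwheel '[[0,-0.0009,0,-0.019,-0.002,0.002,-1],[0,0,0,-0.019,-0.003,0.001,-1],[0,0,0,-0.0185,-0.005,0,-1],[0,0,0,-0.018,-0.007,0,-1],[0,0,0,0,0,0,-1]]' 25 >/dev/null; python3 arc.py 6; python3 samp.py 3
```

```text
t 18.95 ang 2.9 r 55.3mm z 0.1870 | resist 3.03 radial -0.22 Fz -2.02 | Mz -0.010 yaw 117.3 tilt 0.11 grip 0.248
rot fix [0.0003 0.0001 0.0009]
   [-0.0167, -0.0096, 0.0003]
   [-0.016, -0.0106, 0.0003]
   [-0.0148, -0.0122, 0.0003]
   [-0.0135, -0.0137, 0.0003]
   [-0.012, -0.015, 0.0003]
[[3.66, 0.59, -1.41], [2.35, 0.09, -1.61], [2.76, -0.43, -1.59]]
resist mean 2.92 +- 0.55 radial 0.08 Fz -1.53
```

```bash
python3 -m handwheel '[[0,0,0,-0.0167,-0.0096,0.001,-1],[0,0,0,-0.016,-0.0106,0.001,-1],[0,0,0,-0.0148,-0.012,0.001,-1],[0,0,0,-0.0135,-0.0137,0,-1],[0,0,0,0,0,0,-1]]' 25 >/dev/null; python3 arc.py 6; python3 samp.py 3
```

```text
t 19.52 ang -21.3 r 55.4mm z 0.1866 | resist 3.68 radial -0.80 Fz -1.70 | Mz -0.002 yaw 117.4 tilt 0.25 grip 0.246
rot fix [0.0007 0.0001 0.0012]
   [-0.011, -0.0159, 0.0003]
   [-0.0102, -0.0162, 0.0003]
   [-0.0085, -0.0172, 0.0003]
   [-0.0066, -0.018, 0.0003]
   [-0.0047, -0.0186, 0.0003]
[[1.95, -1.38, -2.16], [2.1, -0.09, -1.15], [0.99, -0.24, -1.42]]
resist mean 1.68 +- 0.49 radial -0.57 Fz -1.58
```

```bash
python3 -m handwheel '[[0,0,0.001,-0.011,-0.016,0.001,-1],[0,0,0,-0.0102,-0.0162,0.001,-1],[0,0,0,-0.0085,-0.0172,0.001,-1],[0,0,0,-0.0066,-0.018,0,-1],[0,0,0,0,0,0,-1]]' 25 >/dev/null; python3 arc.py 6; python3 samp.py 3
```

```text
t 20.08 ang -45.2 r 55.3mm z 0.1864 | resist 4.49 radial -2.28 Fz -2.61 | Mz -0.026 yaw 117.1 tilt 0.49 grip 0.245
rot fix [0.0013 0.0003 0.0003]
   [-0.004, -0.0189, 0.0002]
   [-0.0029, -0.019, 0.0002]
   [-0.0009, -0.0192, 0.0002]
   [0.0011, -0.0192, 0.0002]
   [0.0031, -0.0189, 0.0002]
[[3.22, -1.09, -1.71], [3.57, -1.3, -1.98], [2.64, -1.41, -1.08]]
resist mean 3.14 +- 0.38 radial -1.27 Fz -1.59
```

The resistance may be starting to rise, so I'm switching to smaller steps.

```bash
python3 -m handwheel '[[0.0013,0,0,-0.004,-0.019,0.001,-1],[0,0,0,-0.003,-0.019,0.001,-1],[0,0,0,0,0,0,-1],[0,0,0,0,0,0,-1],[0,0,0,0,0,0,-1]]' 25 >/dev/null; python3 arc.py 6; python3 samp.py 4
```

```text
t 20.65 ang -55.7 r 55.3mm z 0.1863 | resist 3.78 radial -1.43 Fz -1.61 | Mz -0.002 yaw 117.1 tilt 0.26 grip 0.246
rot fix [0.0005 0.0005 0.0004]
   [-0.0005, -0.0193, 0.0003]
   [0.0006, -0.0192, 0.0003]
   [0.0026, -0.019, 0.0003]
   [0.0046, -0.0186, 0.0003]
   [0.0065, -0.0181, 0.0003]
[[2.66, -1.69, -1.99], [3.37, -1.56, -2.03], [4.08, -0.75, -1.02], [3.84, -2.42, -1.14]]
resist mean 3.49 +- 0.54 radial -1.61 Fz -1.55
```

```bash
python3 -m handwheel '[[0,0,0,0,-0.0193,0.001,-1],[0,0,0,0.001,-0.019,0.001,-1],[0,0,0,0,0,0,-1],[0,0,0,0,0,0,-1],[0,0,0,0,0,0,-1]]' 25 >/dev/null; python3 arc.py 4; python3 samp.py 5
```

```text
t 21.27 ang -66.4 r 55.2mm z 0.1863 | resist 3.64 radial -2.16 Fz -2.40 | Mz -0.023 yaw 117.1 tilt 0.47 grip 0.250
rot fix [0.001  0.0008 0.0004]
   [0.002, -0.0127, 0.0001]
   [0.0021, -0.0126, 0.0001]
   [0.003, -0.0124, 0.0001]
   [0.0039, -0.0122, 0.0001]
   [0.0047, -0.0119, 0.0001]
[[4.0, -1.83, -1.58], [3.8, -1.87, -2.42], [3.53, -1.04, -1.96], [4.02, -1.27, -1.83], [4.39, -0.66, -2.3]]
resist mean 3.95 +- 0.28 radial -1.33 Fz -2.02
```

Contact is confirmed: the paused force rises about 0.04 N/deg. A back-off test should separate tube push-back from stored friction.

```bash
python3 -m handwheel '[[0.001,0.0008,0,-0.001,0.006,0.001,-1],[0,0,0,0,0,0,-1],[0,0,0,0,0,0,-1],[0,0,0,0,0,0,-1],[0,0,0,0,0,0,-1]]' 25 >/dev/null; python3 arc.py 4 1; python3 samp.py 3;python3 -m handwheel '[[0,0,0,-0.001,0.006,0,-1],[0,0,0,0,0,0,-1],[0,0,0,0,0,0,-1],[0,0,0,0,0,0,-1],[0,0,0,0,0,0,-1]]' 25 >/dev/null; python3 arc.py 4 1; python3 samp.py 3
```

```text
t 21.93 ang -65.0 r 55.6mm z 0.1859 | resist 2.37 radial -1.92 Fz -0.47 | Mz -0.010 yaw 117.2 tilt 0.18 grip 0.250
rot fix [-0.0005 -0.0001  0.0004]
   [0.0028, -0.0127, 0.0003]
[[2.28, -1.98, -0.78], [2.94, -1.51, -0.69], [2.65, -2.05, -0.36]]
resist mean 2.62 +- 0.27 radial -1.85 Fz -0.61
t 22.50 ang -63.9 r 55.7mm z 0.1857 | resist 0.38 radial -1.59 Fz -1.10 | Mz -0.002 yaw 117.2 tilt 0.31 grip 0.249
rot fix [-0.0008 -0.0002  0.0005]
   [0.0029, -0.0127, 0.0003]
[[1.13, -2.31, -1.07], [0.46, -2.02, -0.36], [2.19, -1.9, -0.32]]
resist mean 1.26 +- 0.71 radial -2.08 Fz -0.58
```

```bash
python3 -m handwheel '[[0,0,0,0.002,-0.016,0,-1],[0,0,0,0.003,-0.016,0,-1],[0,0,0,0.004,-0.016,0,-1],[0,0,0,0,0,0,-1],[0,0,0,0,0,0,-1]]' 25 >/dev/null; python3 arc.py 4; python3 samp.py 5
```

```text
t 23.07 ang -77.1 r 55.3mm z 0.1862 | resist 3.21 radial -2.35 Fz -2.85 | Mz -0.040 yaw 117.2 tilt 0.20 grip 0.250
rot fix [0.0005 0.0002 0.0004]
   [0.0044, -0.0121, 0.0002]
   [0.0044, -0.012, 0.0002]
   [0.0052, -0.0117, 0.0002]
   [0.006, -0.0113, 0.0002]
   [0.0068, -0.0108, 0.0002]
[[4.44, -2.5, -3.64], [4.03, -2.14, -3.22], [3.78, -3.26, -2.56], [4.18, -1.69, -2.55], [3.36, -2.51, -3.04]]
resist mean 3.96 +- 0.37 radial -2.42 Fz -3.00
```

```bash
python3 -m handwheel '[[0,0,0,0.005,-0.018,0.003,-1],[0,0,0,0.006,-0.018,0.002,-1],[0,0,0,0,0,0,-1],[0,0,0,0,0,0,-1],[0,0,0,0,0,0,-1]]' 25 >/dev/null; python3 arc.py 4; python3 samp.py 5
```

```text
t 23.73 ang -86.1 r 55.5mm z 0.1861 | resist 3.13 radial -1.97 Fz -3.44 | Mz 0.010 yaw 117.2 tilt 0.51 grip 0.249
rot fix [0.0013 0.0005 0.0005]
   [0.0071, -0.0109, 0.0001]
   [0.0063, -0.0112, 0.0001]
   [0.007, -0.0107, 0.0001]
   [0.0078, -0.0102, 0.0001]
   [0.0084, -0.0096, 0.0001]
[[3.46, -3.06, -2.88], [3.89, -3.13, -2.52], [2.2, -2.8, -3.13], [3.52, -2.72, -3.25], [2.45, -2.95, -2.11]]
resist mean 3.10 +- 0.66 radial -2.93 Fz -2.78
```

```bash
python3 -m handwheel '[[0.0013,0.0005,0,0.006,0.0026,0.004,-1],[0,0,0,0,0,0,-1],[0,0,0,0,0,0,-1],[0,0,0,0,0,0,-1],[0,0,0,0,0,0,-1]]' 25 >/dev/null; python3 arc.py 4; python3 samp.py 5; python3 -c "
from h import *
d=save('scene','scene9.png')
a=d['image'][235:345,230:330]
cv2.imwrite('pics/c9.png',cv2.resize(a,None,fx=5.4,fy=5.4,interpolation=cv2.INTER_CUBIC))"
```

```text
t 24.40 ang -85.2 r 55.0mm z 0.1860 | resist 3.11 radial -1.27 Fz -0.66 | Mz 0.004 yaw 117.1 tilt 0.16 grip 0.246
rot fix [-0.0001  0.0004  0.0004]
   [0.0053, -0.0116, 0.0002]
   [0.0061, -0.0113, 0.0002]
   [0.0068, -0.0108, 0.0002]
   [0.0076, -0.0103, 0.0002]
   [0.0083, -0.0098, 0.0002]
[[2.86, -2.13, -0.69], [2.17, -1.65, -1.24], [2.24, -0.81, -0.52], [2.19, -0.83, -1.05], [2.37, -0.19, -1.79]]
resist mean 2.37 +- 0.25 radial -1.12 Fz -1.06
```

View pics/c9.png

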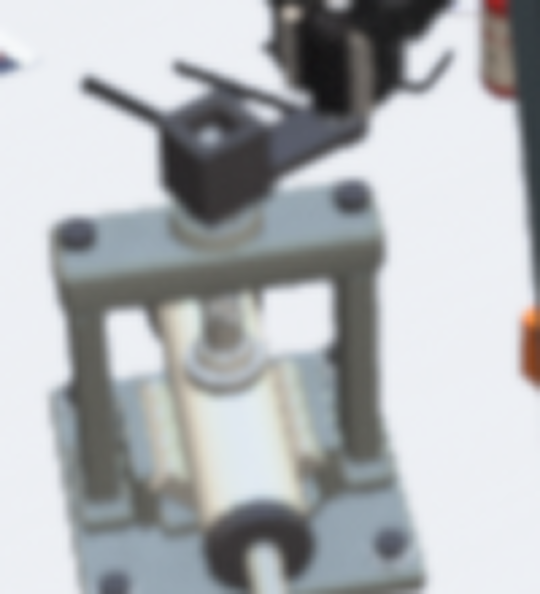

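The pad sits right on, or almost on, the tube, and the crank is still level and seated. Continuing.

```bash
python3 -m handwheel '[[0,0,0,0.007,-0.018,0.001,-1],[0,0,0,0.0085,-0.0173,0.001,-1],[0,0,0,0,0,0,-1],[0,0,0,0,0,0,-1],[0,0,0,0,0,0,-1]]' 25 >/dev/null; python3 arc.py 4; python3 samp.py 5
```

```text
t 25.12 ang -95.1 r 55.2mm z 0.1861 | resist 3.93 radial -2.67 Fz -2.81 | Mz -0.026 yaw 117.1 tilt 0.47 grip 0.247
rot fix [0.001  0.0008 0.0003]
   [0.0079, -0.0101, 0.0001]
   [0.0079, -0.0101, 0.0001]
   [0.0086, -0.0095, 0.0001]
   [0.0092, -0.0089, 0.0001]
   [0.0098, -0.0082, 0.0001]
[[4.07, -2.91, -2.2], [4.89, -2.11, -2.68], [3.6, -2.26, -2.62], [4.05, -1.52, -1.66], [3.6, -2.53, -1.86]]
resist mean 4.04 +- 0.47 radial -2.27 Fz -2.20
```

```bash
python3 -m handwheel '[[0.001,0.0008,0,0.0115,-0.015,0.004,-1],[0,0,0,0.0125,-0.0145,0.002,-1],[0,0,0,0,0,0,-1],[0,0,0,0,0,0,-1],[0,0,0,0,0,0,-1]]' 25 >/dev/null; python3 arc.py 6; python3 samp.py 5
```

```text
t 25.78 ang -103.6 r 55.3mm z 0.1861 | resist 3.42 radial -2.73 Fz -3.06 | Mz 0.009 yaw 117.1 tilt 0.44 grip 0.247
rot fix [0.0009 0.0008 0.0002]
   [0.014, -0.0133, 0.0002]
   [0.0146, -0.0124, 0.0002]
   [0.0158, -0.0108, 0.0002]
   [0.0169, -0.0091, 0.0002]
   [0.0178, -0.0073, 0.0002]
[[3.43, -2.26, -2.97], [5.21, -1.64, -2.69], [4.52, -2.63, -3.32], [4.35, -2.2, -2.52], [4.43, -2.75, -3.06]]
resist mean 4.39 +- 0.57 radial -2.30 Fz -2.91
```

```bash
python3 -m handwheel '[[0.001,0.0008,0,0,0,0.006,-1],[0,0,0,0,0,0.004,-1],[0,0,0,0,0,0.003,-1],[0,0,0,0,0,0,-1],[0,0,0,0,0,0,-1]]' 25 >/dev/null; python3 arc.py 6; python3 samp.py 4
```

```text
t 26.45 ang -101.7 r 55.6mm z 0.1856 | resist 0.88 radial -1.33 Fz -0.05 | Mz -0.030 yaw 117.1 tilt 0.11 grip 0.250
rot fix [0.0002 0.0002 0.0002]
   [0.0144, -0.013, 0.0003]
   [0.0142, -0.0129, 0.0003]
   [0.0155, -0.0113, 0.0003]
   [0.0166, -0.0097, 0.0003]
   [0.0175, -0.0079, 0.0003]
[[1.12, -1.34, 0.95], [1.48, -2.04, 0.99], [1.94, -2.1, 1.05], [1.94, -2.94, 1.28]]
resist mean 1.62 +- 0.35 radial -2.10 Fz 1.07
```

```bash
python3 -m handwheel '[[0,0,0,0.0144,-0.013,0.001,-1],[0,0,0,0.0144,-0.0128,0.001,-1],[0,0,0,0.0155,-0.0113,0.001,-1],[0,0,0,0,0,0,-1],[0,0,0,0,0,0,-1]]' 25 >/dev/null; python3 arc.py 6; python3 samp.py 5
```

```text
t 27.07 ang -115.0 r 55.4mm z 0.1860 | resist 3.99 radial -3.93 Fz -2.23 | Mz -0.064 yaw 117.0 tilt 0.91 grip 0.250
rot fix [0.0016 0.002  0.0001]
   [0.0164, -0.0101, 0.0]
   [0.0168, -0.0093, 0.0]
   [0.0177, -0.0075, 0.0]
   [0.0184, -0.0056, 0.0]
   [0.0188, -0.0037, 0.0001]
[[4.77, -2.58, -1.14], [3.28, -3.34, -2.11], [4.55, -2.63, -1.8], [4.32, -3.07, -1.38], [5.25, -2.66, -2.45]]
resist mean 4.44 +- 0.65 radial -2.86 Fz -1.78
```

```bash
python3 -m handwheel '[[0.0016,0.002,0,0.0185,-0.0075,0.005,-1],[0,0,0,0.0178,-0.0085,0.003,-1],[0,0,0,0.0177,-0.0075,0.002,-1],[0,0,0,0,0,0,-1],[0,0,0,0,0,0,-1]]' 25 >/dev/null; python3 arc.py 6; python3 samp.py 5
```

```text
t 27.73 ang -126.3 r 55.1mm z 0.1862 | resist 4.19 radial -3.84 Fz -3.46 | Mz 0.008 yaw 117.0 tilt 0.86 grip 0.250
rot fix [ 0.0007  0.0023 -0.0001]
   [0.0177, -0.0074, 0.0]
   [0.0183, -0.0058, 0.0]
   [0.0188, -0.0039, 0.0]
   [0.0191, -0.0019, 0.0001]
   [0.0192, 0.0001, 0.0001]
[[4.56, -2.8, -2.6], [4.58, -2.63, -1.46], [4.71, -2.44, -2.62], [4.23, -2.8, -2.07], [4.99, -2.58, -2.37]]
resist mean 4.61 +- 0.25 radial -2.65 Fz -2.22
```

```bash
python3 -m handwheel '[[0.0007,0.0023,0,0.02,-0.005,0.005,-1],[0,0,0,0.0195,-0.004,0.003,-1],[0,0,0,0.0195,-0.0025,0.002,-1],[0,0,0,0,0,0,-1],[0,0,0,0,0,0,-1]]' 25 >/dev/null; python3 arc.py 6; python3 samp.py 5
```

```text
t 28.40 ang -137.2 r 55.0mm z 0.1862 | resist 3.96 radial -2.31 Fz -3.68 | Mz -0.003 yaw 116.9 tilt 0.94 grip 0.246
rot fix [ 0.0001  0.0026 -0.0002]
   [0.0187, -0.0042, 0.0]
   [0.0191, -0.0023, 0.0]
   [0.0192, -0.0003, 0.0]
   [0.0191, 0.0017, 0.0]
   [0.0188, 0.0037, 0.0]
[[4.53, -2.4, -2.56], [4.25, -1.78, -3.62], [5.8, -3.04, -2.41], [4.65, -1.96, -1.72], [4.66, -1.53, -1.74]]
resist mean 4.78 +- 0.53 radial -2.14 Fz -2.41
```

```bash
python3 -m handwheel '[[0,0.002,0,0.014,-0.003,0.004,-1],[0,0,0,0.014,-0.0015,0.002,-1],[0,0,0,0.014,-0.0005,0.002,-1],[0,0,0,0.014,0,0.001,-1],[0,0,0,0.014,0.001,0.001,-1]]' 25 >/dev/null; python3 arc.py 6; python3 samp.py 5
```

```text
t 29.07 ang -152.1 r 54.3mm z 0.1860 | resist 8.13 radial 0.59 Fz -1.05 | Mz -0.044 yaw 116.9 tilt 0.97 grip 0.246
rot fix [ 0.      0.0027 -0.0004]
   [0.0191, -0.0016, 0.0]
   [0.019, 0.0027, 0.0]
   [0.0186, 0.0046, 0.0]
   [0.018, 0.0066, 0.0]
   [0.0173, 0.0084, 0.0]
[[6.97, 0.07, -0.29], [7.4, -0.07, -0.15], [8.12, 1.23, 0.08], [7.38, 1.09, 0.64], [6.83, 0.41, -0.3]]
resist mean 7.34 +- 0.45 radial 0.55 Fz -0.00
```

```bash
python3 -m handwheel '[[0,0,0,0,0,0,-1],[0,0,0,0,0,0,-1],[0,0,0,0,0,0,-1],[0,0,0,0,0,0,-1],[0,0,0,0,0,0,-1]]' 25 >/dev/null; python3 arc.py 6 1; python3 samp.py 5
```

```text
t 29.73 ang -150.3 r 55.3mm z 0.1860 | resist 3.35 radial -3.00 Fz -2.80 | Mz -0.006 yaw 116.8 tilt 1.13 grip 0.248
rot fix [-0.0003  0.0031 -0.0004]
   [0.0192, 0.0009, -0.0]
[[4.0, -2.28, -2.24], [2.87, -3.68, -2.37], [3.94, -4.14, -1.64], [4.02, -3.43, -1.6], [4.72, -3.01, -1.41]]
resist mean 3.91 +- 0.59 radial -3.31 Fz -1.85
```

With the hand paused the reading is 3.9 N. The last push while moving peaked at about 8 N, roughly 3 N of which is running friction. The pad is snug, so I stop winding here. I'll relieve the hand, open the gripper and lift away.

```bash
python3 -m handwheel '[[0,0.003,0,-0.003,0.004,0,-1],[0,0,0,0,0,0,-1],[0,0,0,0,0,0,0.0],[0,0,0,0,0,0,0.0],[0,0,0,0,0,0,0.0]]' 25; python3 arc.py 6 1; python3 -m handwheel '[[0,0,0,0,0,0,0.1],[0,0,0,0,0,-0.03,0.1],[0,0,0,0,0,-0.08,0.1],[0,0,0,0,0,-0.08,0.1],[0,0,0,0,0,-0.02,0.1]]' 25; python3 -c "
from h import *
d=save('scene','scene10.png')
a=d['image'][225:345,220:330]
cv2.imwrite('pics/c10.png',cv2.resize(a,None,fx=5,fy=5,interpolation=cv2.INTER_CUBIC))
save('top','top10.png')"
```

```text
t: 30.4
ee_pos: [0.5065, 0.082, 0.1851]
ee_rot: [-0.005, 0.523, 0.852, -0.002]
wrist_force: [-0.9, 1.1, 0.7]
grip_width: 0.503
t 30.40 ang -151.4 r 56.3mm z 0.1851 | resist -1.38 radial 0.27 Fz 0.71 | Mz -0.009 yaw 116.9 tilt 0.59 grip 0.503
rot fix [-0.0013 -0.0009 -0.0004]
   [0.0193, 0.0049, 0.0004]
t: 30.82
ee_pos: [0.5036, 0.0832, 0.2482]
ee_rot: [-0.01, 0.523, 0.852, -0.004]
wrist_force: [0.8, -0.3, 0.6]
grip_width: 0.55
```

View pics/c10.png

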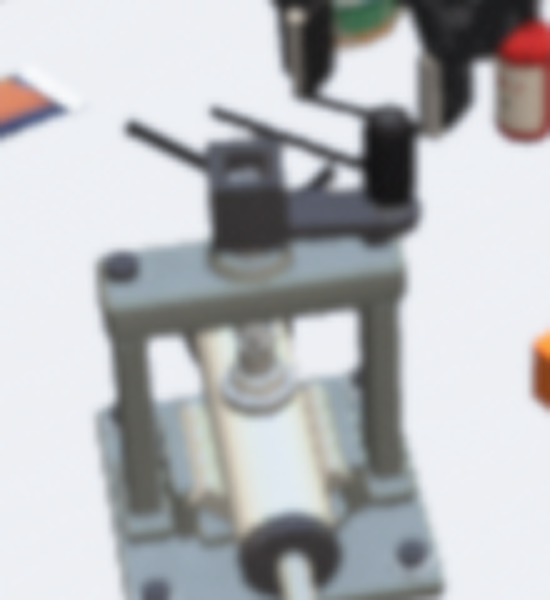

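View pics/top10.png

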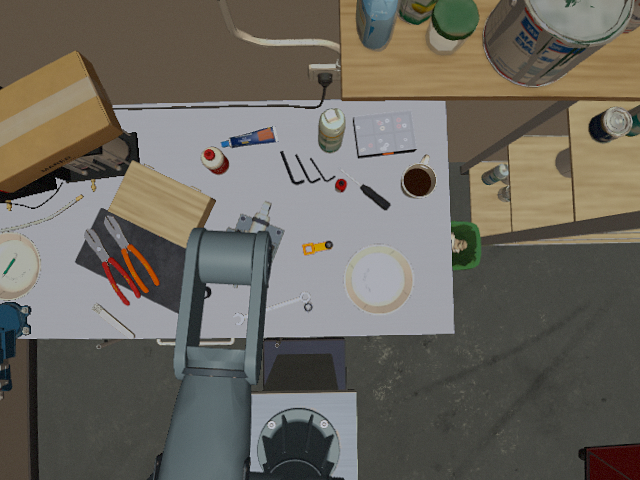

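```bash
python3 -c "
from h import *
d=np.load('pics/scene10.npz'); A=np.array([.5565,.109]); u=.1617-.0075
q=lambda P:((proj(d,[P])[0]-[220,225]+.5)*5).round(0)
print('boss top',q([*A,u+.034]))
for y in range(-165,-130,5):
  k=A+.055*np.array([np.cos(np.radians(y)),np.sin(np.radians(y))]); print(y,q([*k,u+.052]),q([*k,u+.012]))
  "
```

```text
boss top [247. 156.]
-165 [352. 179.] [355. 261.]
-160 [360. 173.] [363. 255.]
-155 [368. 166.] [370. 248.]
-150 [374. 159.] [377. 240.]
-145 [380. 151.] [382. 233.]
-140 [384. 143.] [386. 225.]
-135 [387. 136.] [389. 217.]
```

```bash
python3 -c "
from h import *
d=np.load('pics/scene10.npz'); A=np.array([.5565,.109])
k=8;u0,v0,w,h=255,235,55,60
im=cv2.resize(d['image'][v0:v0+h,u0:u0+w],None,fx=k,fy=k,interpolation=cv2.INTER_CUBIC)
out=[]
for y,c in((-150,0),(-122,0)):
  o=im.copy(); a=np.radians(y); R=np.array([[np.cos(a),-np.sin(a)],[np.sin(a),np.cos(a)]])
  def dr(P,col):
    P=np.array(P,float); P=np.c_[P[:,:2]@R.T+A,P[:,2]+.1545]
    cv2.polylines(o,[((proj(d,P)-[u0,v0]+.5)*k).astype(np.int32)],True,col,1)
  s=np.array([[-1,-1],[1,-1],[1,1],[-1,1]])
  for z in(0,.034): dr(np.c_[s*.015,[z]*4],(255,0,255))
  dr(np.c_[s*.0078,[.034]*4],(255,0,255))
  t=np.linspace(0,6.28,30)
  for z in(.012,.052): dr(np.c_[.055+.011*np.cos(t),.011*np.sin(t),0*t+z],(0,255,255))
  out.append(o)
cv2.imwrite('pics/o10.png',cv2.resize(np.hstack(out),(800,436)))
"
```

```text
(no output)
```

View pics/o10.png

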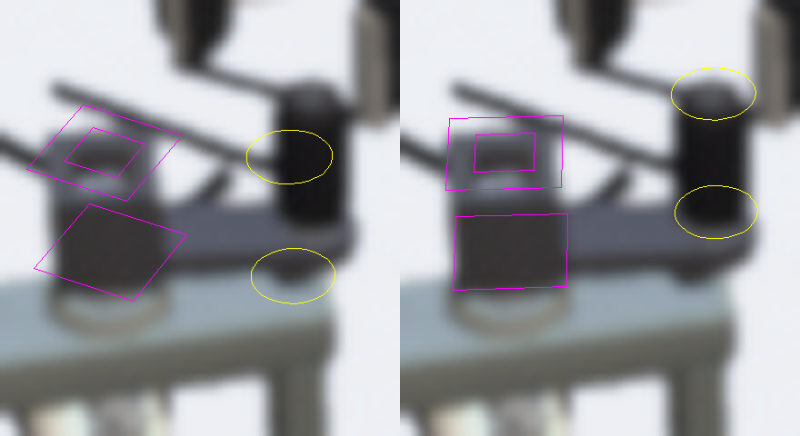

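```bash
cat > ovc.py <<'E'
from h import *
import sys
def go(fn,yaws,out,zu,A=np.array([.5565,.109]),win=(255,235,55,60),k=8):
    d=np.load(fn); u0,v0,w,h=win
    im=cv2.resize(d['image'][v0:v0+h,u0:u0+w],None,fx=k,fy=k,interpolation=cv2.INTER_CUBIC); L=[]
    for y in yaws:
        o=im.copy(); a=np.radians(y); R=np.array([[np.cos(a),-np.sin(a)],[np.sin(a),np.cos(a)]])
        def dr(P,col):
            P=np.array(P,float); P=np.c_[P[:,:2]@R.T+A,P[:,2]+zu]
            cv2.polylines(o,[((proj(d,P)-[u0,v0]+.5)*k).astype(np.int32)],True,col,1)
        s=np.array([[-1,-1],[1,-1],[1,1],[-1,1]])
        for z in(0,.034): dr(np.c_[s*.015,[z]*4],(255,0,255))
        dr(np.c_[s*.0078,[.034]*4],(255,0,255)); t=np.linspace(0,6.28,30)
        for z in(.012,.052): dr(np.c_[.055+.011*np.cos(t),.011*np.sin(t),0*t+z],(0,255,255))
        L.append(o)
    o=np.hstack(L); cv2.imwrite(out,cv2.resize(o,None,fx=800/o.shape[1],fy=800/o.shape[1]))
E
python3 -c "
from ovc import *
go('pics/scene9.npz',[-85,-68],'pics/o9.png',.1555)"
```

```text
(no output)
```

View pics/o9.png

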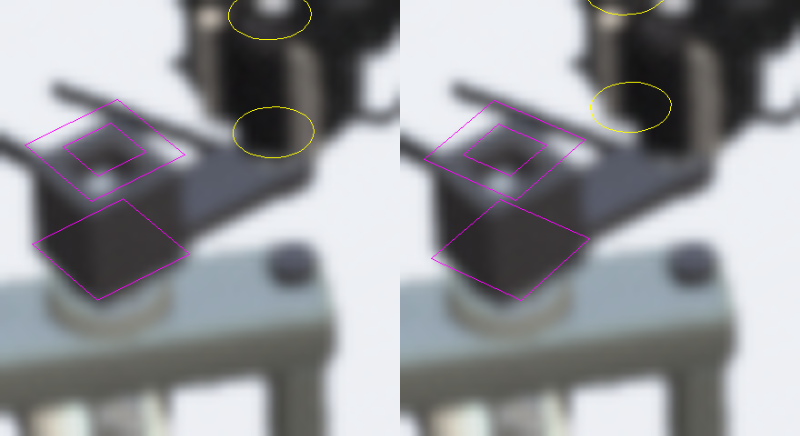

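The crank now lies at about -122°, so it sprang back roughly 28° when released. I'll check whether it is still moving.

```bash
python3 -m handwheel '[[0,0,0,0,0,0,0.1],[0,0,0,0,0,0,0.1],[0,0,0,0,0,0,0.1],[0,0,0,0,0,0,0.1],[0,0,0,0,0,0,0.1]]' 25 ; python3 -c "
from ovc import *
save('scene','scene11.png')
go('pics/scene11.npz',[-122,-115],'pics/o11.png',.1545)"
```

```text
t: 31.33
ee_pos: [0.5005, 0.0835, 0.2416]
ee_rot: [-0.013, 0.523, 0.852, -0.006]
wrist_force: [0.2, 0.2, -0.1]
grip_width: 0.55
```

View pics/o11.png

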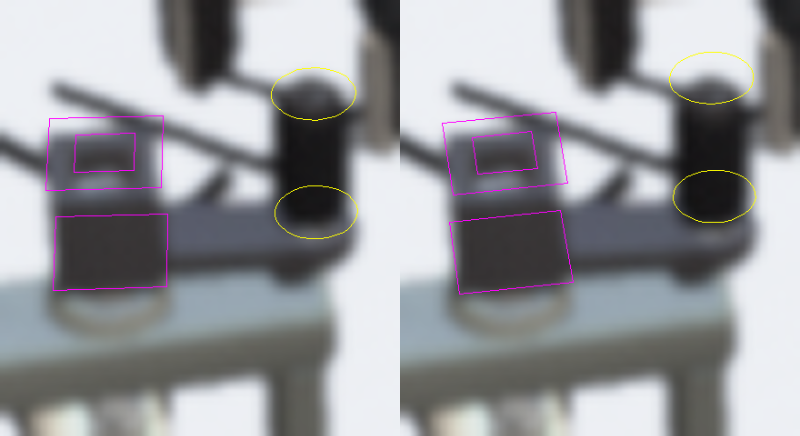

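It is stable at -122°, held by the screw's friction. The sudden release may have cost some clamping, so I'll regrip the knob with the jaws along its path, check the force, snug it and let go gently.

```bash
python3 -c "
from h import *
plan([.5269,.0624,.245],52,mx=.01)"
```

```text
t 31.38 pos [0.5004 0.0835 0.2415] yaw 116.9 tilt 1.69deg grip 0.552 F [-0.3  0.2 -0.1] M [ 0.08 -0.02  0.03]
   [-0.0005, -0.0, 0.0194, -0.0301, 0.0137, -0.0043]  left 34.0mm 64.9deg
   [-0.0005, -0.0, 0.0194, -0.0282, 0.0173, -0.0042]  left 24.0mm 57.9deg
   [-0.0005, -0.0, 0.0194, -0.0259, 0.0206, -0.0042]  left 14.0mm 50.9deg
   [-0.0005, -0.0, 0.0194, -0.0093, 0.0094, -0.0016]  left 4.0mm 43.9deg
   [-0.0005, -0.0, 0.0194, 0.0, 0.0, 0.0]  left 0.0mm 36.9deg
```

```bash
python3 -m handwheel '[[-0.0005,0,0.0194,-0.03,0.014,-0.008,0.1],[-0.0005,0,0.0194,-0.028,0.017,-0.005,0.1],[-0.0005,0,0.0194,-0.026,0.021,-0.004,0.1],[-0.0005,0,0.0194,-0.009,0.009,0,0.1],[-0.0005,0,0.0194,0,0,0,0.1]]' 25 ; python3 -c "
from h import *
plan([.5269,.0624,.240],52,mx=.01)"
```

```text
t: 31.8
ee_pos: [0.5268, 0.062, 0.2436]
ee_rot: [-0.008, 0.759, 0.651, -0.004]
wrist_force: [0.9, -0.2, 0.2]
grip_width: 0.554
t 31.80 pos [0.5268 0.062  0.2436] yaw 81.2 tilt 1.08deg grip 0.554 F [ 0.9 -0.2  0.2] M [ 0.01 -0.01 -0.05]
   [-0.0007, 0.0, 0.0194, 0.0012, 0.0003, 0.0121]  left 3.7mm 29.2deg
   [-0.0007, 0.0, 0.0194, 0.0, 0.0, 0.0]  left 0.0mm 22.2deg
   [-0.0007, 0.0, 0.0194, 0.0, 0.0, 0.0]  left 0.0mm 15.2deg
   [-0.0007, 0.0, 0.0194, 0.0, 0.0, 0.0]  left 0.0mm 8.2deg
   [-0.0001, 0.0, 0.0033, 0.0, 0.0, 0.0]  left 0.0mm 1.2deg
```

```bash
python3 -m handwheel '[[-0.0007,0,0.0194,0.001,0,0.008,0.1],[-0.0007,0,0.0194,0,0,0.003,0.1],[-0.0007,0,0.0194,0,0,0,0.1],[-0.0007,0,0.0194,0,0,0,0.1],[0,0,0.003,0,0,0,0.1]]' 25 ; python3 -c "
from h import *
plan([.5269,.0624,.1835],52,mx=.02)"
```

```text
t: 32.22
ee_pos: [0.5265, 0.0616, 0.2381]
ee_rot: [-0.001, 0.902, 0.431, -0.002]
wrist_force: [-0.2, -0.4, -0.9]
grip_width: 0.553
t 32.22 pos [0.5265 0.0616 0.2381] yaw 51.1 tilt 0.26deg grip 0.553 F [-0.2 -0.4 -0.9] M [-0.01  0.03 -0.03]
   [-0.0006, 0.0004, -0.0025, 0.0012, 0.0, 0.0667]  left 54.6mm 0.9deg
   [0.0, 0.0, 0.0, 0.001, -0.0002, 0.0667]  left 34.6mm 0.0deg
   [-0.0, 0.0, 0.0, 0.0007, -0.0001, 0.0485]  left 14.6mm 0.0deg
   [0.0, -0.0, 0.0, 0.0, 0.0, 0.0]  left 0.0mm 0.0deg
   [-0.0, 0.0, 0.0, 0.0, 0.0, 0.0]  left 0.0mm 0.0deg
```

```bash
python3 -m handwheel '[[0,0,0,0.001,0,0.055,0.1],[0,0,0,0.001,0,0.06,0.1],[0,0,0,0,0,0.045,0.1],[0,0,0,0,0,0.015,0.1],[0,0,0,0,0,0,0.1]]' 25 ; python3 -c "
from h import *
plan([.5269,.0624,.1835],52,mx=.02,n=1)"
```

```text
t: 32.63
ee_pos: [0.5269, 0.0621, 0.1835]
ee_rot: [-0.001, 0.903, 0.43, -0.002]
wrist_force: [0.1, -0.8, -0.4]
grip_width: 0.548
t 32.63 pos [0.5269 0.0621 0.1835] yaw 51.0 tilt 0.23deg grip 0.548 F [ 0.1 -0.8 -0.4] M [ 0.04 -0.01 -0.02]
   [-0.0005, 0.0003, -0.0029, 0.0006, -0.0007, -0.0001]  left 0.3mm 1.1deg
```

```bash
python3 -m handwheel '[[0,0,0,0,0,0,-1],[0,0,0,0,0,0,-1],[0,0,0,0,0,0,-1],[0,0,0,0,0,0,-1],[0,0,0,0,0,0,-1]]' 25 ; sed -i 's/yaw=117/yaw=51/' arc.py; python3 arc.py 3; python3 samp.py 4
```

```text
t: 33.05
ee_pos: [0.5277, 0.0619, 0.1847]
ee_rot: [-0.001, 0.903, 0.43, -0.001]
wrist_force: [1.1, 0.6, -5.3]
grip_width: 0.244
t 33.05 ang -121.0 r 55.0mm z 0.1847 | resist 0.66 radial -1.11 Fz -5.34 | Mz -0.011 yaw 51.0 tilt 0.16 grip 0.244
rot fix [-0.0003  0.0003 -0.0001]
   [-0.0012, -0.0095, 0.0002]
   [-0.0006, -0.0096, 0.0002]
   [-0.0001, -0.0096, 0.0002]
   [0.0004, -0.0096, 0.0002]
   [0.0009, -0.0096, 0.0002]
[[0.9, -0.69, -4.8], [0.33, -0.03, -3.53], [0.85, -1.39, -4.0], [1.56, -0.87, -3.56]]
resist mean 0.91 +- 0.44 radial -0.75 Fz -3.97
```

```bash
python3 -m handwheel '[[0,0,0,0,0,0.004,-1],[0,0,0,0,0,0.002,-1],[0,0,0,0,0,0,-1],[0,0,0,-0.001,-0.0096,0,-1],[0,0,0,-0.0005,-0.0096,0,-1]]' 25 ; python3 arc.py 3; python3 samp.py 3
```

```text
t: 33.67
ee_pos: [0.5249, 0.064, 0.1846]
ee_rot: [0.002, 0.903, 0.43, 0.001]
wrist_force: [5.4, -3.6, -4.4]
grip_width: 0.247
t 33.67 ang -124.6 r 54.7mm z 0.1846 | resist 6.51 radial -0.13 Fz -4.37 | Mz -0.012 yaw 50.9 tilt 0.20 grip 0.247
rot fix [ 0.0005  0.     -0.0002]
   [-0.0014, -0.0095, 0.0001]
   [0.0, -0.0096, 0.0001]
   [0.0005, -0.0096, 0.0001]
   [0.001, -0.0095, 0.0001]
   [0.0015, -0.0095, 0.0001]
[[5.27, -0.31, -4.48], [5.87, 0.23, -4.2], [6.58, 1.5, -4.61]]
resist mean 5.90 +- 0.54 radial 0.48 Fz -4.43
```

Pushing forward takes about 6 N, which is 3 N of friction plus about 3 N of tube push-back. That means it is already snug. I'll relieve the hand gently and release without winding more.

```bash
python3 -m handwheel '[[0,0,0,0,0,0,-1],[0,0,0,0,0,0,-1],[0,0,0,0,0,0,-1],[0,0,0,0,0,0,-1],[0,0,0,0,0,0,-1]]' 25 ; python3 arc.py 3 1; python3 samp.py 3
```

```text
t: 34.23
ee_pos: [0.5257, 0.0633, 0.1845]
ee_rot: [0.003, 0.903, 0.43, 0.002]
wrist_force: [3.8, -1.3, -3.4]
grip_width: 0.245
t 34.23 ang -123.5 r 54.8mm z 0.1845 | resist 3.92 radial -1.06 Fz -3.36 | Mz -0.022 yaw 50.9 tilt 0.42 grip 0.245
rot fix [ 0.0012 -0.0001 -0.0002]
   [-0.0013, -0.0095, 0.0001]
[[2.79, 0.66, -3.59], [3.08, -0.59, -2.58], [3.05, -0.21, -3.84]]
resist mean 2.97 +- 0.13 radial -0.05 Fz -3.34
```

Paused, it reads 3.0 to 3.9 N, inside the snug band. Releasing.

```bash
python3 -m handwheel '[[0.001,0,0,0.001,0.004,0.002,-1],[0,0,0,0,0.004,0.002,-1],[0,0,0,0,0,0,-1],[0,0,0,0,0,0,0.1],[0,0,0,0,0,0,0.1]]' 25 ; python3 arc.py 3 1; python3 -m handwheel '[[0,0,0,0,0,0,0.1],[0,0,0,0,0,-0.03,0.1],[0,0,0,0,0,-0.08,0.1],[0,0,0,0,0,-0.08,0.1],[0,0,0,0,0,-0.02,0.1]]' 25;python3 -c "
from ovc import *
save('scene','scene12.png')
go('pics/scene12.npz',[-122,-126],'pics/o12.png',.1545)
plan([.5563,.109,.24],55,mx=.03,n=5)"
```

```text
t: 34.8
ee_pos: [0.5271, 0.0628, 0.184]
ee_rot: [-0.001, 0.903, 0.43, -0.0]
wrist_force: [1.0, 0.2, 0.4]
grip_width: 0.518
t 34.80 ang -122.0 r 54.5mm z 0.1840 | resist 0.73 radial -0.65 Fz 0.41 | Mz -0.010 yaw 50.9 tilt 0.14 grip 0.518
rot fix [-0.0004 -0.0001 -0.0002]
   [-0.0026, -0.0093, 0.0002]
t: 35.22
ee_pos: [0.5247, 0.0639, 0.2477]
ee_rot: [-0.004, 0.903, 0.43, -0.003]
wrist_force: [0.7, 0.6, 0.5]
grip_width: 0.55
t 35.27 pos [0.5249 0.0639 0.2476] yaw 51.0 tilt 0.55deg grip 0.550 F [0.2 0.6 0.7] M [ 0.03 -0.05 -0.02]
   [-0.0015, 0.0003, -0.0112, 0.0988, -0.0071, 0.0136]  left 55.5mm 4.1deg
   [0.0, 0.0, 0.0, 0.0842, -0.0002, 0.0116]  left 25.5mm 0.0deg
   [0.0, 0.0, 0.0, 0.0, 0.0, 0.0]  left 0.0mm 0.0deg
   [0.0, 0.0, 0.0, 0.0, 0.0, 0.0]  left 0.0mm 0.0deg
   [0.0, 0.0, 0.0, 0.0, 0.0, 0.0]  left 0.0mm 0.0deg
```

View pics/o12.png

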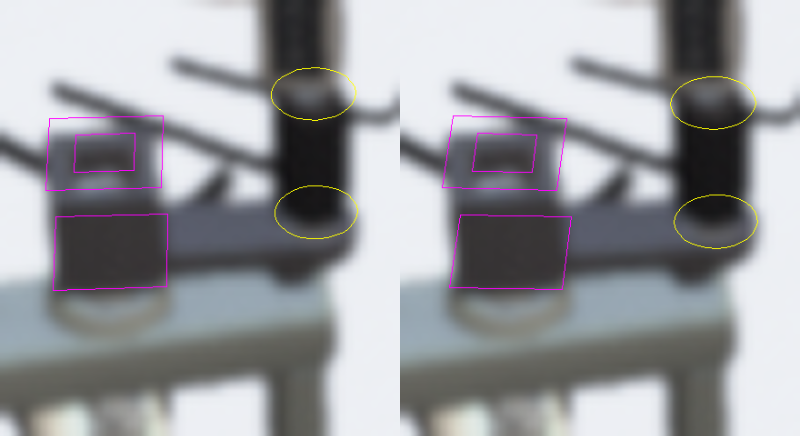

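```bash
python3 -m handwheel '[[-0.0015,0,-0.0194,0.085,-0.007,0.008,0.2],[0,0,0,0.07,0.008,0.008,0.2],[0,0,0,0.022,0.003,0.005,0.2],[0,0,0,0,0,0,0.2],[0,0,0,0,0,0,0.2]]' 30 ; python3 -c "
from h import *
plan([.5563,.109,.1815],58,mx=.02)"
```

```text
t: 35.68
ee_pos: [0.5568, 0.1077, 0.24]
ee_rot: [0.001, 0.874, 0.486, -0.001]
wrist_force: [0.1, 0.6, 0.2]
grip_width: 0.599
t 35.68 pos [0.5568 0.1077 0.24  ] yaw 58.2 tilt 0.11deg grip 0.599 F [0.1 0.6 0.2] M [ 0.01 -0.03 -0.07]
   [0.0001, 0.0003, 0.0006, 0.0011, -0.0013, 0.0666]  left 58.5mm 0.2deg
   [-0.0, -0.0, -0.0, 0.001, -0.0013, 0.0666]  left 38.5mm 0.0deg
   [0.0, 0.0, 0.0, 0.0009, -0.0012, 0.0616]  left 18.5mm 0.0deg
   [0.0, 0.0, 0.0, 0.0, 0.0, 0.0]  left 0.0mm 0.0deg
   [0.0, 0.0, 0.0, 0.0, 0.0, 0.0]  left 0.0mm 0.0deg
```

```bash
python3 -m handwheel '[[0,0,0,0.001,-0.001,0.055,0.2],[0,0,0,0.001,-0.001,0.06,0.2],[0,0,0,0.001,-0.001,0.05,0.2],[0,0,0,0,0,0.025,0.2],[0,0,0,0,0,0,0.2]]' 30 ; python3 -c "
from h import *
plan([.5563,.109,.1815],58,mx=.02,n=1)"
```

```text
t: 36.1
ee_pos: [0.5538, 0.1058, 0.1798]
ee_rot: [0.0, 0.874, 0.485, -0.002]
wrist_force: [-0.4, -0.5, -0.1]
grip_width: 0.6
t 36.10 pos [0.5538 0.1058 0.1798] yaw 58.1 tilt 0.26deg grip 0.600 F [-0.4 -0.5 -0.1] M [ 0.01 -0.02 -0.01]
   [-0.0002, 0.0007, 0.0002, 0.0133, 0.0014, -0.0058]  left 4.4mm 0.3deg
```

```bash
python3 -m handwheel '[[0,0,0,0.013,0.0015,-0.003,0.2],[0,0,0,0.002,0,0,0.2],[0,0,0,0,0,0,-1],[0,0,0,0,0,0,-1],[0,0,0,0,0,0,-1]]' 30 ; python3 -c "
from h import *
plan([.5563,.109,.1815],58,mx=.02,n=1)"
```

```text
t: 36.52
ee_pos: [0.5556, 0.1095, 0.1825]
ee_rot: [-0.001, 0.875, 0.485, -0.003]
wrist_force: [-2.4, 0.7, -4.0]
grip_width: 0.358
t 36.52 pos [0.5556 0.1095 0.1825] yaw 58.0 tilt 0.38deg grip 0.358 F [-2.4  0.7 -4. ] M [0.03 0.49 0.16]
   [-0.0007, 0.0008, 0.0, 0.0001, 0.0029, 0.0033]  left 1.3mm 0.4deg
```

```bash
python3 -m handwheel '[[0,0,-0.005,0,0.003,0.002,-1],[0,0,0,0,0,0,-1],[0,0,0,0,0,0,-1],[0,0,0,0,0,0,-1],[0,0,0,0,0,0,-1]]' 30 ; python3 -c "
from h import *
plan([.5563,.109,.1815],58,mx=.02,n=1)"
```

```text
t: 36.93
ee_pos: [0.5552, 0.1096, 0.1825]
ee_rot: [-0.001, 0.867, 0.499, -0.004]
wrist_force: [-2.6, 0.4, -1.2]
grip_width: 0.353
t 36.93 pos [0.5552 0.1096 0.1825] yaw 59.8 tilt 0.46deg grip 0.353 F [-2.6  0.4 -1.2] M [0.08 0.19 0.05]
   [-0.0009, 0.0009, 0.0051, 0.0002, 0.0041, 0.0034]  left 1.6mm 1.9deg
```

```bash
python3 -m handwheel '[[0,0,-0.004,0.002,0.004,0,-1],[0,0,0,0,0,0,-1],[0,0,0,0,0,-0.01,-1],[0,0,0,0,0,-0.015,-1],[0,0,0,0,0,-0.015,-1]]' 40 ; python3 -c "
from h import *
plan([.5563,.109,.1815],60,mx=.02,n=1)"
```

```text
t: 37.35
ee_pos: [0.5546, 0.1097, 0.1921]
ee_rot: [-0.003, 0.86, 0.51, -0.006]
wrist_force: [-0.2, 1.4, -4.9]
grip_width: 0.35
t 37.35 pos [0.5546 0.1097 0.1921] yaw 61.4 tilt 0.81deg grip 0.350 F [-0.2  1.4 -4.9] M [ 0.14 -0.04  0.03]
   [-0.0018, 0.0013, 0.0038, 0.0009, 0.0065, 0.0351]  left 10.7mm 1.6deg
```

Lifting freely. Continuing up.

```bash
python3 -m handwheel '[[-0.0015,0.001,0,0,0.002,-0.02,-1],[0,0,0,0,0,-0.025,-1],[0,0,0,0,0,-0.04,-1],[0,0,0,0,0,-0.06,-1],[0,0,0,0,0,-0.05,-1]]' 40 ; python3 -c "
from ovc import *
plan([.5563,.109,.27],60,mx=.02,n=1)
save('scene','scene13.png')
a=cv2.imread('pics/scene13.png')[200:350,220:340];cv2.imwrite('pics/c13.png',cv2.resize(a,None,fx=4,fy=4,interpolation=cv2.INTER_CUBIC))
"
```

```text
t: 37.77
ee_pos: [0.556, 0.1088, 0.2551]
ee_rot: [0.0, 0.86, 0.51, -0.0]
wrist_force: [0.6, 0.2, -2.0]
grip_width: 0.35
t 37.77 pos [0.556  0.1088 0.2551] yaw 61.3 tilt 0.06deg grip 0.350 F [ 0.6  0.2 -2. ] M [ 0.   -0.07  0.02]
   [0.0, 0.0002, 0.0036, 0.0012, 0.0006, -0.0496]  left 14.9mm 1.3deg
```

View pics/c13.png

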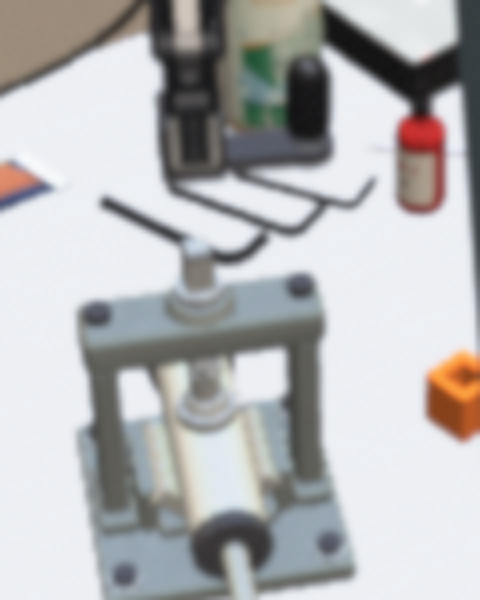

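```bash
python3 -c "
from h import *
plan([.4534,-.2013,.2],86,mx=.036,n=10)"
```

```text
t 37.82 pos [0.5578 0.1088 0.259 ] yaw 61.3 tilt 0.33deg grip 0.350 F [2.4 0.  0.5] M [ 0.02 -0.07 -0.01]
   [0.0003, -0.0, -0.0194, -0.1163, 0.0206, 0.0212]  left 332.4mm 24.7deg
   [0.0003, -0.0, -0.0194, -0.1179, 0.0063, 0.0212]  left 296.4mm 17.7deg
   [0.0003, -0.0, -0.0194, -0.1178, -0.0081, 0.0212]  left 260.4mm 10.7deg
   [0.0001, -0.0, -0.0103, -0.116, -0.0224, 0.0213]  left 224.4mm 3.7deg
   [-0.0, -0.0, 0.0, -0.1143, -0.0298, 0.0213]  left 188.4mm 0.0deg
   [0.0, 0.0, 0.0, -0.1143, -0.0298, 0.0213]  left 152.4mm 0.0deg
   [0.0, 0.0, 0.0, -0.1143, -0.0298, 0.0213]  left 116.4mm 0.0deg
   [0.0, 0.0, 0.0, -0.1143, -0.0298, 0.0213]  left 80.4mm 0.0deg
   [0.0, 0.0, 0.0, -0.1143, -0.0298, 0.0213]  left 44.4mm 0.0deg
   [0.0, 0.0, 0.0, -0.0268, -0.007, 0.005]  left 8.4mm 0.0deg
```

```bash
python3 -m handwheel '[[0,0,-0.0194,-0.07,0.012,0,-1],[0,0,-0.0194,-0.1,0.005,0,-1],[0,0,-0.0194,-0.11,-0.008,0.01,-1],[0,0,-0.01,-0.114,-0.022,0.02,-1],[0,0,0,-0.114,-0.03,0.02,-1]]' 40 ; python3 -c "
from h import *
plan([.4534,-.2013,.15],86,mx=.036,n=5)"
```

```text
t: 38.23
ee_pos: [0.5147, -0.0373, 0.2548]
ee_rot: [0.011, 0.724, 0.689, 0.01]
wrist_force: [-0.1, -0.4, -2.8]
grip_width: 0.349
t 38.23 pos [ 0.5147 -0.0373  0.2548] yaw 87.2 tilt 1.69deg grip 0.349 F [-0.1 -0.4 -2.8] M [0.   0.   0.04]
   [0.0047, 0.0002, 0.0033, -0.098, -0.0331, 0.0608]  left 204.0mm 2.1deg
   [-0.0, -0.0, 0.0, -0.0987, -0.0292, 0.0616]  left 168.0mm 0.0deg
   [-0.0, 0.0, 0.0, -0.0987, -0.0292, 0.0616]  left 132.0mm 0.0deg
   [0.0, 0.0, 0.0, -0.0987, -0.0292, 0.0616]  left 96.0mm 0.0deg
   [0.0, 0.0, 0.0, -0.0987, -0.0292, 0.0616]  left 60.0mm 0.0deg
```

```bash
python3 -m handwheel '[[0.004,0,0.003,-0.1,-0.033,0.04,-1],[0,0,0,-0.1,-0.03,0.05,-1],[0,0,0,-0.1,-0.03,0.05,-1],[0,0,0,-0.09,-0.03,0.05,-1],[0,0,0,-0.06,-0.02,0.05,-1]]' 40 ; python3 -c "
from h import *
plan([.4534,-.2013,.08],86,mx=.036,n=5)"
```

```text
t: 38.65
ee_pos: [0.4658, -0.1816, 0.1903]
ee_rot: [0.013, 0.731, 0.682, 0.003]
wrist_force: [0.7, 0.2, -2.3]
grip_width: 0.354
t 38.65 pos [ 0.4658 -0.1816  0.1903] yaw 86.0 tilt 1.52deg grip 0.354 F [ 0.7  0.2 -2.3] M [0.02 0.02 0.02]
   [0.0037, 0.002, -0.0, -0.0204, -0.0144, 0.1174]  left 112.7mm 1.5deg
   [-0.0, -0.0, -0.0, -0.0218, -0.0117, 0.1174]  left 76.7mm 0.0deg
   [-0.0, -0.0, -0.0, -0.0218, -0.0117, 0.1174]  left 40.7mm 0.0deg
   [0.0, -0.0, -0.0, -0.0029, -0.0015, 0.0153]  left 4.7mm 0.0deg
   [0.0, 0.0, -0.0, 0.0, 0.0, 0.0]  left 0.0mm 0.0deg
```

```bash
python3 -m handwheel '[[0.0037,0.002,0,-0.03,-0.03,0.07,-1],[0,0,0,-0.02,-0.01,0.09,-1],[0,0,0,-0.005,0,0.08,-1],[0,0,0,0,0,0.05,-1],[0,0,0,0,0,0.02,-1]]' 40 ; python3 -c "
from h import *
plan([.4534,-.2013,.04],86,mx=.036,n=3)"
```

```text
t: 39.07
ee_pos: [0.454, -0.2084, 0.0988]
ee_rot: [0.007, 0.734, 0.679, 0.0]
wrist_force: [-0.0, 0.3, -2.2]
grip_width: 0.352
t 39.07 pos [ 0.454  -0.2084  0.0988] yaw 85.5 tilt 0.82deg grip 0.352 F [-0.   0.3 -2.2] M [0.09 0.02 0.03]
   [0.0017, 0.0015, -0.0015, 0.0154, -0.0037, 0.1189]  left 59.3mm 1.0deg
   [-0.0, -0.0, 0.0, 0.0093, -0.0015, 0.077]  left 23.3mm 0.0deg
   [0.0, 0.0, 0.0, -0.0, 0.0, -0.0]  left 0.0mm 0.0deg
```

```bash
python3 -m handwheel '[[0.0017,0.0015,-0.001,0.024,-0.004,0.05,-1],[0,0,0,0.004,0,0.06,-1],[0,0,0,0,0,0.05,-1],[0,0,0,0,0,0.025,-1],[0,0,0,0,0,0,-1]]' 40 ; python3 -c "
from h import *
plan([.4534,-.2013,.03],86,mx=.036,n=3)"
```

```text
t: 39.48
ee_pos: [0.4578, -0.2034, 0.0457]
ee_rot: [0.005, 0.732, 0.681, 0.0]
wrist_force: [0.3, -0.3, -2.1]
grip_width: 0.351
t 39.48 pos [ 0.4578 -0.2034  0.0457] yaw 85.8 tilt 0.54deg grip 0.351 F [ 0.3 -0.3 -2.1] M [ 0.08  0.03 -0.01]
   [0.0012, 0.0009, -0.0005, 0.0063, -0.0154, 0.0522]  left 16.4mm 0.6deg
   [-0.0, -0.0, -0.0, 0.0, -0.0, -0.0]  left 0.0mm 0.0deg
   [-0.0, -0.0, -0.0, 0.0, 0.0, 0.0]  left 0.0mm 0.0deg
```

```bash
python3 -m handwheel '[[0.0012,0.0009,0,0.006,-0.014,0.012,-1],[0,0,0,0,0,0.015,-1],[0,0,0,0,0,0.01,-1],[0,0,0,0,0,0.006,-1],[0,0,0,0,0,0.004,-1]]' 40 ; python3 -c "
from h import *
plan([.4534,-.2013,.03],86,mx=.036,n=1)"
```

```text
t: 39.9
ee_pos: [0.4566, -0.2034, 0.0349]
ee_rot: [0.004, 0.732, 0.681, 0.0]
wrist_force: [-0.4, 0.2, -3.3]
grip_width: 0.349
t 39.90 pos [ 0.4566 -0.2034  0.0349] yaw 85.9 tilt 0.41deg grip 0.349 F [-0.4  0.2 -3.3] M [ 0.05 -0.03 -0.01]
   [0.0009, 0.0007, -0.0004, 0.0062, -0.0112, 0.0163]  left 6.2mm 0.4deg
```

```bash
python3 -m handwheel '[[0.0009,0.0007,0,0.004,-0.006,0.007,-1],[0,0,0,0,0,0.006,-1],[0,0,0,0,0,0.005,-1],[0,0,0,0,0,0.004,-1],[0,0,0,0,0,0.003,-1]]' 40 ; python3 -c "
from h import *
plan([.4534,-.2013,.03],86,mx=.036,n=1)"
```

```text
t: 40.32
ee_pos: [0.4556, -0.2023, 0.0286]
ee_rot: [0.0, 0.732, 0.681, 0.0]
wrist_force: [-7.2, 4.8, 19.6]
grip_width: 0.349
t 40.32 pos [ 0.4556 -0.2023  0.0286] yaw 85.9 tilt 0.04deg grip 0.349 F [-7.2  4.8 19.6] M [0.57 1.13 0.01]
   [0.0001, -0.0, -0.0003, 0.0027, -0.0074, -0.0047]  left 2.7mm 0.1deg
```

Contact with the tray floor. I'll ease off, then release.

```bash
python3 -m handwheel '[[0,0,0,0,0,-0.002,-1],[0,0,0,0,0,0,-1],[0,0,0,0,0,0,0.2],[0,0,0,0,0,0,0.2],[0,0,0,0,0,0,0.2]]' 40 ; python3 -m handwheel '[[0,0,0,0,0,-0.01,0.2],[0,0,0,0,0,-0.05,0.2],[0,0,0,0,0,-0.1,0.2],[0,0,0,0,0,-0.12,0.2],[0,0,0,0,0,-0.12,0.2]]';  python3 -c "
from h import *
plan([.30,-.48,.25],60,mx=.04,n=5)"
```

```text
t: 40.73
ee_pos: [0.4566, -0.2032, 0.0302]
ee_rot: [0.002, 0.732, 0.681, 0.0]
wrist_force: [0.2, -0.1, -0.2]
grip_width: 0.598
t: 41.15
ee_pos: [0.451, -0.1993, 0.1462]
ee_rot: [-0.008, 0.732, 0.681, -0.001]
wrist_force: [0.7, -0.6, -0.2]
grip_width: 0.605
t 41.15 pos [ 0.451  -0.1993  0.1462] yaw 85.8 tilt 0.87deg grip 0.605 F [ 0.7 -0.6 -0.2] M [-0.06 -0.06 -0.01]
   [-0.0006, -0.0002, 0.0194, -0.1154, -0.0523, -0.0416]  left 335.2mm 25.9deg
   [-0.0006, -0.0002, 0.0194, -0.1209, -0.0377, -0.0416]  left 295.2mm 18.9deg
   [-0.0006, -0.0002, 0.0194, -0.1247, -0.0226, -0.0416]  left 255.2mm 11.9deg
   [-0.0004, -0.0002, 0.0135, -0.1265, -0.007, -0.0414]  left 215.2mm 4.9deg
   [-0.0, -0.0, 0.0, -0.1267, 0.0038, -0.0413]  left 175.2mm 0.0deg
```

```bash
python3 -m handwheel '[[0,0,0.0194,-0.08,-0.036,-0.06,0.2],[0,0,0.0194,-0.115,-0.036,-0.06,0.2],[0,0,0.0194,-0.12,-0.022,-0.05,0.2],[0,0,0.0135,-0.12,-0.007,-0.03,0.2],[0,0,0,-0.12,0.004,-0.02,0.2]]' ; python3 -m handwheel '[[0,0,0,-0.12,0,0,0.2],[0,0,0,-0.1,0,0,0.2],[0,0,0,-0.06,0,0,0.2],[0,0,0,0,0,0,0.2],[0,0,0,0,0,0,0.2]]'; python3 -c "
from h import *
d=save('top','top14.png');save('scene','scene14.png');im=d['image']
a=cv2.resize(im[235:325,335:425],(400,400),interpolation=cv2.INTER_CUBIC)
b=cv2.resize(im[195:285,210:300],(400,400),interpolation=cv2.INTER_CUBIC)
cv2.imwrite('pics/crop14.png',np.hstack([a,b]))"
```

```text
t: 41.57
ee_pos: [0.3726, -0.3518, 0.2252]
ee_rot: [0.0, 0.868, 0.496, -0.0]
wrist_force: [-0.2, -0.1, -1.1]
grip_width: 0.601
t: 41.98
ee_pos: [0.3238, -0.4355, 0.2308]
ee_rot: [0.005, 0.871, 0.492, -0.001]
wrist_force: [-0.2, 0.8, 0.3]
grip_width: 0.6
```

View pics/crop14.png

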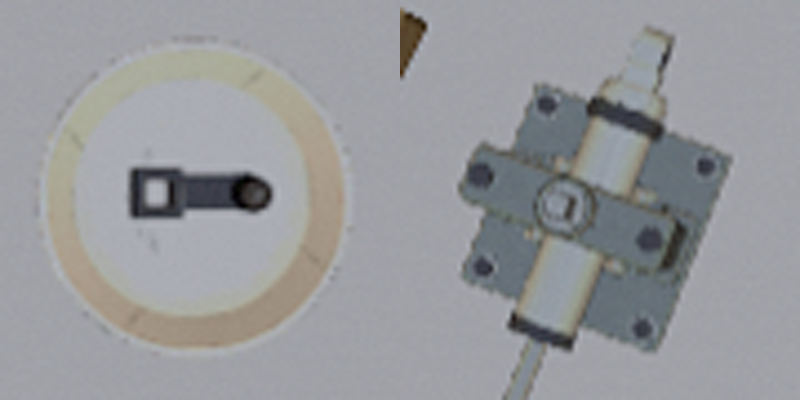

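View pics/top14.png

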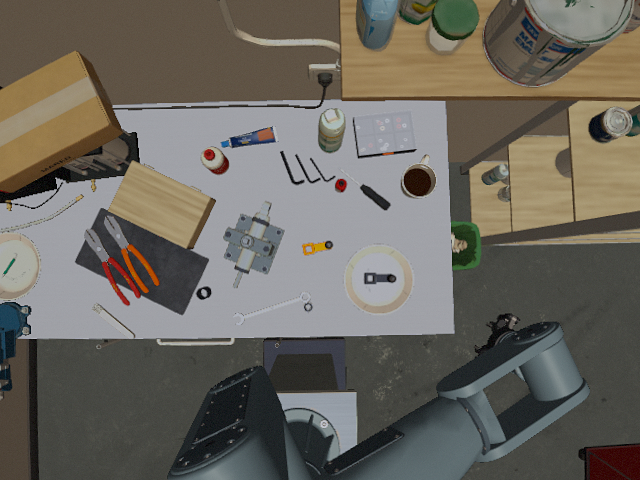

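View pics/scene14.png

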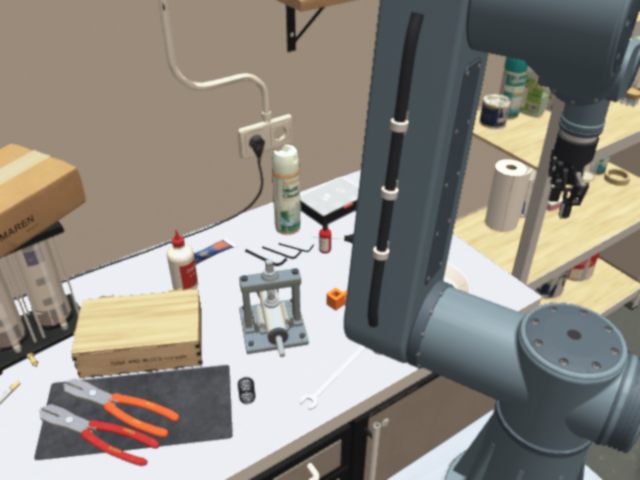

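The crank lies flat in the tray at crop (155,192)–(252,193). The damper and clamp match the first picture, and every other object is where it was. Handing in.

```bash
python3 -c "
from h import *
a=np.load('pics/top0.npz')['image'].astype(int);b=np.load('pics/top14.npz')['image'].astype(int)
m=(abs(a-b).max(2)>60)[100:335,30:450]; v,u=np.where(m); print(m.sum(),[(x+30,y+100) for x,y in zip(u,v)][:40])
print(r.close_job())"
```

```text
181 [(np.int64(247), np.int64(238)), (np.int64(247), np.int64(239)), (np.int64(246), np.int64(243)), (np.int64(365), np.int64(273)), (np.int64(366), np.int64(273)), (np.int64(367), np.int64(273)), (np.int64(368), np.int64(273)), (np.int64(369), np.int64(273)), (np.int64(370), np.int64(273)), (np.int64(371), np.int64(273)), (np.int64(372), np.int64(273)), (np.int64(373), np.int64(273)), (np.int64(374), np.int64(273)), (np.int64(375), np.int64(273)), (np.int64(365), np.int64(274)), (np.int64(366), np.int64(274)), (np.int64(367), np.int64(274)), (np.int64(368), np.int64(274)), (np.int64(369), np.int64(274)), (np.int64(370), np.int64(274)), (np.int64(371), np.int64(274)), (np.int64(372), np.int64(274)), (np.int64(373), np.int64(274)), (np.int64(374), np.int64(274)), (np.int64(375), np.int64(274)), (np.int64(376), np.int64(274)), (np.int64(377), np.int64(274)), (np.int64(378), np.int64(274)), (np.int64(379), np.int64(274)), (np.int64(380), np.int64(274)), (np.int64(381), np.int64(274)), (np.int64(382), np.int64(274)), (np.int64(383), np.int64(274)), (np.int64(384), np.int64(274)), (np.int64(385), np.int64(274)), (np.int64(386), np.int64(274)), (np.int64(387), np.int64(274)), (np.int64(388), np.int64(274)), (np.int64(389), np.int64(274)), (np.int64(390), np.int64(274))]
the job is handed in; nothing more can be done
None
```

I handed the job in at about 42 s. The damper is clamped, and the steel crank is off the screw and lying flat in the tray. I took the dark steel crank rather than the orange one on the bench. It went onto the square head without forcing and stopped on the shoulder under about 12 N.

**Winding:** I wound it clockwise about 1.25 turns in all. My last push while winding overshot: it read about 8 N moving and 7.3 N held. About 3 N of that is running friction, so I put the tube's share at 4.5 to 5 N, below the 6.5 N crush limit. I couldn't measure the tube's share on its own, so that figure is an estimate.

**After letting go:** the crank sprang back about 28°, then stayed put. I gripped the knob again to check. With the hand paused it read 3.0 to 3.9 N, inside the snug band, and it took about 6 N to push it forward. I wound no further and released it gently. Paused readings without load were not near zero as described, because friction held about 2.5 N, so the snug reading carries some uncertainty.

**Final pictures:** in the top view, only the crank and the screw head showed among the changed pixels I listed between the first and last images (40 of 181). By eye, the damper, clamp, tray and the other things on the bench looked unmoved. Setting the crank down pressed the tray with about 20 N for a moment, and I eased off before letting go.

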